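# Turn the gingerbread panel with the turner and start the timer

## Task

Take the turner from its rest, get its blade in under the square gingerbread panel and turn the panel over, so that it lies flat on the baking tray with its plain underside up; turn it low over the tray rather than tossing it, and do not touch it with the gripper. Then start the timer for the second side by pushing its paddle all the way over to the robot's left, holding it there for about a second and letting it spring back to the middle. Leave the turner lying on its rest as you found it, and everything else where it stands.

Things in the scene. Friction and masses are not known exactly. Their poses are not given: they have to be found in the camera images.
- tray: aluminium baking sheet, fixed: flat, 300 (x) x 360 (y) mm, 4 mm thick, upper surface 4 mm above the origin, which is under its middle on the table. One upright lip, 14 mm high above the sheet and 5 mm thick, runs along its left end (own y = +175 mm inner face, +180 outer); the other three sides are open and flat. Something pushed along the sheet to +y stops against the lip.
- gingerbread: hard, rigid gingerbread panel, square, 100 x 100 x 12 mm, about 80 g, loose on the tray. Origin at its centre, 6 mm from both faces; its z axis points out of the face with the pressed lattice (up at the start), x and y along its sides. All its edges are bevelled: 8 mm in over 6 mm of height on both faces, so a thin blade with its tip kept down on the sheet rides in under it once it is backed by the lip. Friction with blade and tray about 0.6.
- turner: cranked kitchen turner, loose, 150 g. Flat slotted steel blade 100 (x) x 76 (y) x 2 mm; the origin is under the middle of the blade, x points from the handle to the blade's tip (at x = +50), z up. A bent steel neck rises from the blade's rear at x = -44 to the round wooden handle, which runs parallel to the blade, 24 mm in diameter, axis at z = 42, from x = -104 to -242 mm. The centre of mass lies near x = -70 mm.
- turner_grip (a point): on the axis of the turner's handle, 155 mm behind the middle of the blade and 42 mm above its underside, clear of the rest on all sides: a good place to take it
- rest: low steel utensil rest, fixed; the turner starts in it, its frame parallel to this one: blade flat on a base plate 130 x 110 mm, top 6 mm above the table, handle end at x = -224 mm in a notch 29 mm wide at its bottom and 46 mm at its top, between prongs 60 mm high. Origin on the table under the middle of the blade: the turner at home has its origin at (0, 0, 6 mm) in this frame.
- timer: white bench timer, fixed, 100 (x) x 150 (y) x 70 mm high, with a dark window on its front (-x, towards the robot) and a paddle switch upright in the middle of its top. Origin under its middle; its +y is its left side as seen by the robot.
- paddle (a joint): the timer's paddle switch, spring-centred, in rad: 0 upright, + towards the timer's +y (the robot's left), stops at +0.5 and -0.5. Hinged about the timer's x axis 73 mm above the table; at the stop the spring pushes back with about 4 N at the tip.
- paddle_tip (a point): middle of the top end of the paddle, 62 mm from its hinge and 135 mm above the table when upright. The paddle is 30 mm wide (timer's x) and 9 mm thick (y).
- round_biscuit: round biscuit, 70 mm across, 10 mm thick, loose on the tray; origin under its middle. To be left alone.
- canister_tall: clear canister with a white lid and a latch, 90 mm across, 170 mm high; origin under its middle. To be left alone.
- canister_short: clear canister with a white lid and a latch, 96 mm across, 115 mm high; origin under its middle. To be left alone.
- spice_tin: hinged aluminium spice tin, 67 x 97 x 63 mm; origin under its middle. To be left alone.
- cup: red ceramic cup with a handle at its +y, 80 mm across, 85 mm high; origin under its middle. To be left alone.
- honey_dipper: wooden honey dipper lying on the table, 178 mm long along its x, head 40 mm thick at +x; origin on the table. To be left alone.
- bag_clip: white plastic clothes-peg style clip lying on the table, 110 x 30 x 18 mm, long along its x; origin under its middle. To be left alone.
Not all that is in view belongs to the job. Leave any white look-alike of the gingerbread alone. What is shaped like the timer but red is not meant.

How it is judged (in metres and radians):
On the way, in this order (a step that is already met when the one before it is completed fails the run):
1. the turner's blade is in under the panel and has raised it (contact force between turner and gingerbread above 0.2 N and z of gingerbread in the frame of tray above 0.018 m), for 0.1 s.
2. the panel lies flat on the tray, plain underside up (angle between gingerbread's own z axis and vertical above 3 rad and z of gingerbread in the frame of tray below 0.014 m and contact force between gingerbread and tray above 0.1 N and linear speed of gingerbread below 0.05 m/s), for 0.2 s.
3. the paddle is pushed over to the left and held there (value of joint paddle above 0.38 rad), for 0.6 s.
At the end, for the whole second after the job is handed in: The panel lies flat (within 8 degrees) and still on the tray, plain side up, its centre within 115 mm (x) and 140 mm (y) of the tray's middle; the paddle is back in the middle (within 0.08 rad); the turner lies still on its rest, within 25 mm of home, blade flat, handle in the notch (angle between gingerbread's own z axis and vertical above 3 rad and z of gingerbread in the frame of tray between 0.006 and 0.014 m and x of gingerbread in the frame of tray between -0.115 and 0.115 m and y of gingerbread in the frame of tray between -0.14 and 0.14 m and contact force between gingerbread and turner below 0.05 N and linear speed of each of gingerbread, turner below 0.02 m/s and value of joint paddle between -0.08 and 0.08 rad and horizontal distance between turner and rest below 0.025 m and z of turner in the frame of rest below 0.012 m and angle between turner's own z axis and vertical below 0.1 rad and y of turner_grip in the frame of rest between -0.02 and 0.02 m and x of turner_grip in the frame of rest below -0.1 m); the robot touches nothing.
It fails at once if the gripper or arm touches the gingerbread panel (contact force between any of the fingers, the arm and gingerbread above 0.5 N).
It fails at once if the panel is tossed or carried high (its centre over 150 mm above the tray) (z of gingerbread in the frame of tray above 0.154 m).
It fails at once if a bystander is pushed more than 30 mm (distance of any of round_biscuit, canister_tall, canister_short, spice_tin, cup, honey_dipper, bag_clip from where it was at the start of the episode above 0.03 m).
It also fails if it takes over 72 s, if anything falls off the work surface, if the arm or the gripper's body presses on something with over 40 N, if the wrist force passes 120 N, or if a joint passes its speed limit or range.

## Robot

A 6-joint arm with a two-finger parallel gripper is mounted at the origin on the work surface. World frame = base frame: x ahead of the robot, y to its left, z up, the work surface at z = 0. Lengths are in m, angles in degrees, forces in N, time in s.
With the tool pointing down it reaches from about 0.25 to 0.725 m from the base axis. Payload 9.7 kg.
Tool frame: the origin (TCP) lies on the centre line of the jaws, within the pads' length; the fingertips stand tip_reach ahead of it and the grasp point (between the pads) lies 2 mm behind it (tip_reach is the distance from the TCP to the fingertips, in m); z points along the fingers, y is the direction in which the jaws open and shut (so a half turn about z gives the same grasp; the last joint's range is limited). The gripper opens to 85 mm and grips with 20 to 120 N. Pads are 22 mm wide; open, the fingers measure 114 mm over their backs; the gripper's body (76 mm by 85 mm) begins 54 mm behind the grasp point. The pads swing forward as they close: fully open they stand 13 mm farther back than shut.
Start: joints at [-63.369, 4.979, 10.078, 95.1, 0, 90], TCP at [0.247, -0.492, 0.248] pointing down, gripper open.
Joint ranges: [-179.16, 179.16], [-48.56, 103.87], [-65.8, 70.77], [-126.05, 130.52], [-82.76, 87.17], [-180, 180]. Speed limits (degrees/s): [127.2, 127.2, 147.25, 180, 180, 180].

## Interface

Orientations are given as [roll, pitch, yaw] about the fixed x, y, z axes, in that order (R = Rz(yaw) Ry(pitch) Rx(roll)).
In Python, from workcell import get_obs, camera, calibration, job_done, tip_reach gives the robot as it stands.
- The arm moves only by the tool apply_moves, never from a script. Its argument "rows" is a list of rows, each a list of 7 numbers: the shift along the world's x, y, z in mm, then the turn, a rotation vector about the world's x, y, z in degrees, then the closure, from 0 (fully open) to 1 (shut). A call has 1 to 20 rows; each row shifts and turns the commanded pose from where the row before left it; what a row does not reach is not made up. A row lasts 1/8 s, in which the tool goes at most 62.5 mm and 10.7 degrees, less where a joint would pass 70% of its speed; a pose out of reach is approached as far as the arm can. A call with a gripper value outside its range is refused whole. The fingers move at their own pace and stop on an object; "grip_force" is the grip in N (left out, the last holds). Time passes only in rows, so rows that do not move let the fingers close. It gives the time, the measured TCP pose, the force and the opening at its end, in the units of the state.
- get_obs(): the state, without advancing time (a new reading comes with each control period).
- camera(name): name is "side" or "top" or "wrist"; returns the picture (420x560x3 uint8, red, green, blue); there is no depth.
- calibration(name): a dict with "intrinsics" (3x3 intrinsics, pixels), "dist" ([k1, k2, p1, p2, k3] as OpenCV has them; the pictures are not rectified), "T" (4x4, takes a point from camera to world coordinates); the wrist camera has in their place "mount" (4x4, takes a point from camera to tool coordinates, whose origin is the TCP and whose axes are the flange's). Camera axes: x right, y down, z forward; pixel columns grow to the right and rows downward; lengths in m; the calibration is good to about 2 mm. A picture is of the moment at which its call begins: read the wrist's pose just before it. calibration takes no time and is no camera call.
- job_done(): hands the job in, once; it reports no verdict.
The state is a dict: "time": time; "q": joint angles; "qd": joint speeds; "joint_efforts": joint torques, N m; "ee_pos": TCP position; "tcp_rot": TCP orientation; "wrist_force": force on the tool from outside, world axes, zero at the start; "torque": the same for the moment, N m; "opening": finger opening in m.
Only numpy, scipy, OpenCV 4.12 (cv2) and the standard library are available. Lean on these libraries where they do the work, as an engineer would, in place of code of your own. Each camera call takes 0.05 s, during which the arm holds its last target.

## Working session

There is one attempt and no reset: what is moved stays moved. The work goes in short steps, Python scripts to look and compute and a tool call to move; the robot and the scene stay as the last step left them, time stands still between calls to the robot, and variables do not carry over. Pictures are saved under pics/ and viewed, and the job is handed in when it is done.

Besides the shell and the picture viewer there is one more tool, called as name([rows], argument=value, ...), one row to a line, values as JSON. apply_moves: Moves the arm, as the interface text tells. Its arguments: {"type":"object","properties":{"rows":{"type":"array","items":{"type":"array","items":{"type":"number"}}},"grip_force":{"type":"number"}},"required":["rows"]}

```bash
ls; mkdir -p pics; python3 - <<'E'
from workcell import *
import cv2
print(get_obs()); print(tip_reach)
for n in ["side","top","wrist"]:
    im=camera(n); cv2.imwrite(f"pics/{n}0.png",im[:,:,::-1]); print(n,calibration(n))
E
```

```text
pics
{'time': 0.0, 'q': array([-6.33689873e+01,  5.01150839e+00,  1.00341053e+01,  9.50972952e+01,
        7.21285098e-04,  9.00007836e+01]), 'qd': array([-0.0606725 ,  0.00604175,  0.0002509 ,  0.01939354,  0.04210765,
        0.04920047]), 'joint_efforts': array([ 9.26453286e-04, -5.20389783e+01,  4.64802575e+01,  1.62798178e-02,
        1.09761070e-04, -3.70775172e-05]), 'ee_pos': array([ 0.24645065, -0.4914784 ,  0.24757599]), 'tcp_rot': array([-1.79925302e+02, -7.20262874e-04,  2.66302281e+01]), 'wrist_force': array([ 0.29372883,  0.21341521, -0.73618254]), 'torque': array([-0.06200065,  0.02064086,  0.06915523]), 'opening': 0.08520563529754059}
0.017
side {'intrinsics': array([[521.9917028 ,   0.        , 273.35692869],
       [  0.        , 521.9917028 , 208.9182609 ],
       [  0.        ,   0.        ,   1.        ]]), 'dist': array([-0.18102831,  0.        ,  0.        ,  0.        ,  0.        ]), 'T': array([[-0.81012312, -0.41060441,  0.41845495, -0.07134616],
       [-0.5862553 ,  0.57018106, -0.57549829,  0.89495511],
       [-0.00229295, -0.71154591, -0.70263587,  1.1
[... 579 characters left out ...]
541e+00],
       [ 0.00000000e+00,  0.00000000e+00,  0.00000000e+00,
         1.00000000e+00]])}
wrist {'intrinsics': array([[347.68634507,   0.        , 282.96730695],
       [  0.        , 347.68634507, 201.66299738],
       [  0.        ,   0.        ,   1.        ]]), 'dist': array([0.00632838, 0.        , 0.        , 0.        , 0.        ]), 'mount': array([[-9.68801017e-04, -9.52416187e-01, -3.04799063e-01,
         7.74489609e-02],
       [ 9.99999401e-01, -7.67656893e-04, -7.79764823e-04,
         1.27861183e-03],
       [ 5.08679538e-04, -3.04799636e-01,  9.52416360e-01,
        -1.25589925e-01],
       [ 0.00000000e+00,  0.00000000e+00,  0.00000000e+00,
         1.00000000e+00]])}
```

View pics/top0.png

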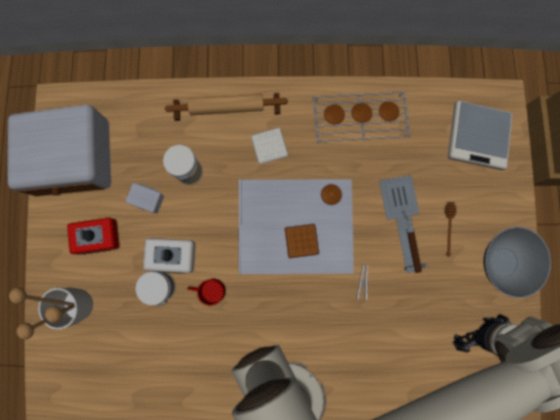

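View pics/side0.png

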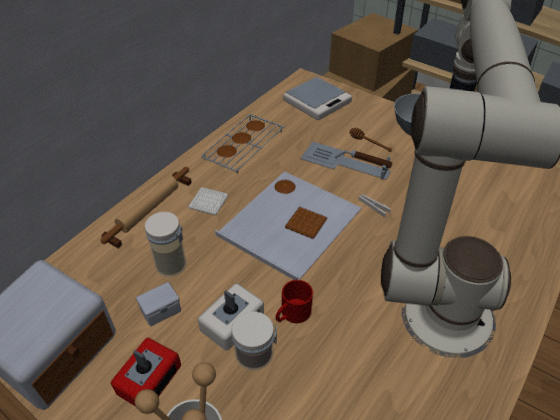

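View pics/wrist0.png

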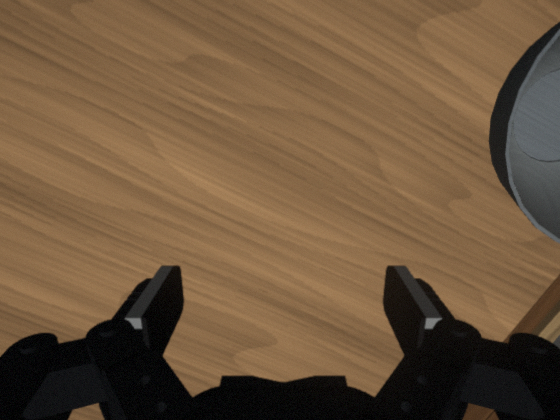

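```bash
cat > h.py <<'E'
import numpy as np, cv2
from workcell import *
def ray(name,uv,T=None):
    c=calibration(name); uv=np.array(uv,float).reshape(-1,1,2)
    p=cv2.undistortPoints(uv,c["intrinsics"],c["dist"]).reshape(-1,2)
    d=np.c_[p,np.ones(len(p))]
    T=c["T"] if T is None else T
    return T[:3,3],d@T[:3,:3].T
def onplane(name,uv,z,T=None):
    o,d=ray(name,uv,T); return o+d*((z-o[2])/d[:,2])[:,None]
def proj(name,P,T=None):
    c=calibration(name); T=c["T"] if T is None else T
    Ti=np.linalg.inv(T); r,_=cv2.Rodrigues(Ti[:3,:3])
    return cv2.projectPoints(np.array(P,float).reshape(-1,1,3),r,Ti[:3,3],c["intrinsics"],c["dist"])[0].reshape(-1,2)
def wristT(obs):
    from scipy.spatial.transform import Rotation as R
    T=np.eye(4); T[:3,:3]=R.from_euler("xyz",obs["tcp_rot"],degrees=True).as_matrix(); T[:3,3]=obs["ee_pos"]
    return T@calibration("wrist")["mount"]
E
python3 - <<'E'
import cv2
im=cv2.imread("pics/top0.png")
a=cv2.resize(im[165:285,225:465],None,fx=3.3,fy=3.3,interpolation=cv2.INTER_CUBIC)
cv2.imwrite("pics/c1.png",a)
b=cv2.resize(im[220:310,120:250],None,fx=6,fy=6,interpolation=cv2.INTER_CUBIC)
cv2.imwrite("pics/c2.png",b)
E
```

```text
(no output)
```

View pics/c1.png

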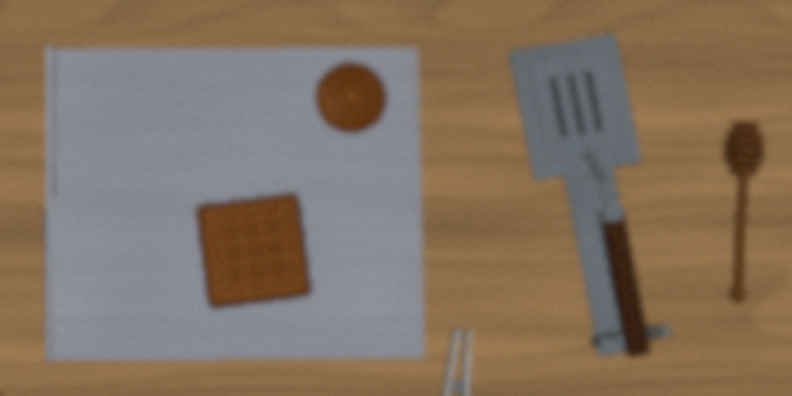

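View pics/c2.png

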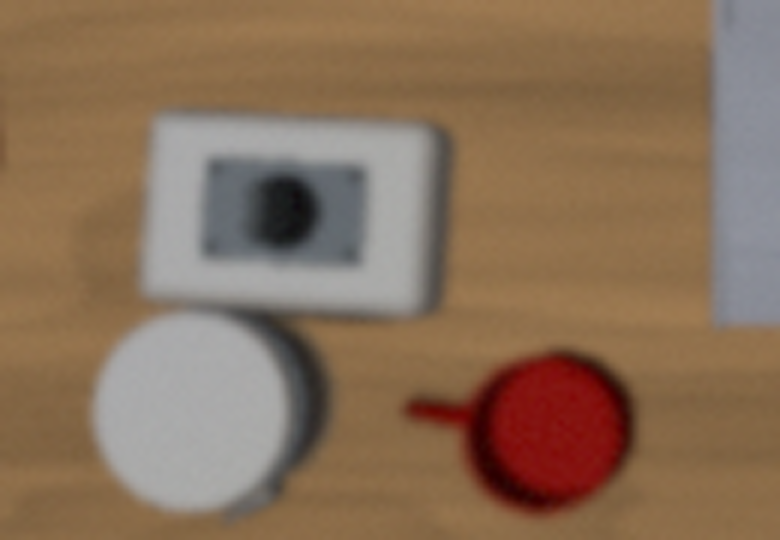

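```bash
python3 - <<'E'
from h import *
f=lambda pts:np.array(pts)/3.3+np.array([225,165])-0.35
def show(n,a): print(n,np.round(a*1000,1).tolist())
t=onplane("top",f([(46,48),(418,48),(424,358),(46,360)]),.004); show("tray",t); show("c",t.mean(0))
im=cv2.imread("pics/top0.png")
hsv=cv2.cvtColor(im,cv2.COLOR_BGR2HSV)
# gingerbread mask
m=((hsv[...,0]<16)&(hsv[...,1]>120)).astype(np.uint8)
m[:, :270]=0;m[:,340:]=0;m[:215]=0;m[:]=m;m[265:]=0
cs,_=cv2.findContours(m,0,2); c=max(cs,key=cv2.contourArea)
r=cv2.minAreaRect(c); print(r); b=onplane("top",cv2.boxPoints(r),.010); show("ging",b); show("c",b.mean(0))
e=b[1]-b[0]; print(np.linalg.norm(e), np.linalg.norm(b[2]-b[1]), np.degrees(np.arctan2(e[1],e[0])))
show("biscuit",onplane("top",f([(351,97)]),.014))
# blade corners z=.008
B=onplane("top",f([(511,50),(615,35),(640,160),(535,180)]),.008); show("blade",B); show("c",B.mean(0))
H=onplane("top",f([(614,221),(636,352)]),.05); show("handle",H)
d=H[0]-H[1]; print(np.linalg.norm(d),np.degrees(np.arctan2(d[1],d[0])))
g=lambda pts:np.array(pts)/6+np.array([120,220])-0.4
tt=onplane("top",g([(155,112),(435,122),(422,318),(142,300)]),.07); show("timer",tt); show("c",tt.mean(0))
show("paddle tip",onplane("top",g([(287,212)]),.135))
show("window ref",onplane("top",g([(205,158),(365,165),(360,267),(200,258)]),.07))
show("canister",onplane("top",g([(195,412)]),.115)); show("cup",onplane("top",g([(548,430)]),.085))
E
python3 - <<'E'
import cv2
im=cv2.imread("pics/side0.png")
cv2.imwrite("pics/s1.png",cv2.resize(im[125:285,210:410],None,fx=3.9,fy=3.7,interpolation=cv2.INTER_CUBIC))
cv2.imwrite("pics/s2.png",cv2.resize(im[260:400,110:330],None,fx=3.6,fy=3.6,interpolation=cv2.INTER_CUBIC))
E
```

```text
tray [[701.8, 139.5, 4.0], [698.4, -223.5, 4.0], [398.0, -220.9, 4.0], [400.3, 140.1, 4.0]]
c [549.6, -41.2, 4.0]
((301.376953125, 240.515380859375), (29.396230697631836, 29.39623260498047), 82.87498474121094)
ging [[543.4, -7.4, 10.0], [554.0, -99.8, 10.0], [461.9, -109.5, 10.0], [451.5, -17.6, 10.0]]
c [502.7, -58.6, 10.0]
0.09303485505181107 0.09265767936632067 -83.46803060592705
biscuit [[649.0, -155.2, 14.0]]
blade [[695.1, -314.4, 8.0], [709.5, -419.1, 8.0], [585.7, -438.2, 8.0], [567.3, -333.1, 8.0]]
c [639.4, -376.2, 8.0]
handle [[523.8, -396.6, 50.0], [400.9, -413.2, 50.0]]
0.12398759969229169 7.655973719135938
timer [[510.4, 419.9, 70.0], [504.5, 275.9, 70.0], [406.0, 281.9, 70.0], [415.3, 425.2, 70.0]]
c [459.1, 350.7, 70.0]
paddle tip [[458.3, 335.7, 135.0]]
window ref [[486.9, 393.6, 70.0], [483.0, 311.4, 70.0], [431.7, 313.5, 70.0], [436.4, 395.5, 70.0]]
canister [[361.6, 385.2, 115.0]]
cup [[350.9, 216.2, 85.0]]
```

View pics/s1.png

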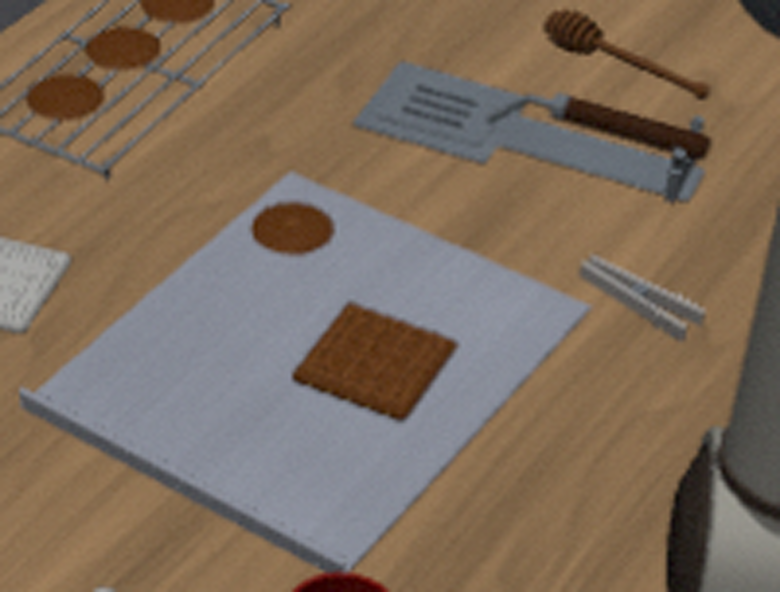

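View pics/s2.png

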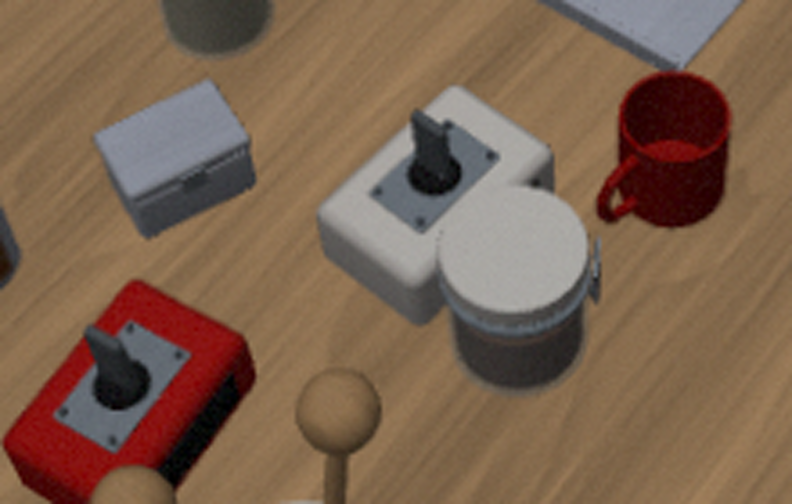

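apply_moves([
  [30,11.5,-6,0,0,-2.3,0],
  [30,11.5,-6,0,0,-2.3,0],
  [30,11.5,-6,0,0,-2.3,0],
  [30,11.5,-6,0,0,-2.3,0],
  [30,11.5,-6,0,0,-2.3,0],
  [30,11.5,-6,0,0,-2.3,0],
  [30,11.5,-6,0,0,-2.3,0],
  [30,11.5,-6,0,0,-2.1,0],
  [0,0,0,0,0,0,0],
])

```text
time: 1.27
ee_pos: [0.4878, -0.3985, 0.1988]
tcp_rot: [-179.9, 0.1, 8.6]
wrist_force: [0.1, -1.0, 0.2]
opening: 0.0852
```

```bash
cat > snap.py <<'E'
import sys
from h import *
o=get_obs(); 
for k in ("time","ee_pos","tcp_rot","q","wrist_force","torque","opening"): print(k,np.round(o[k],4).tolist())
for n in sys.argv[2:]:
    np.save(f"pics/{n}_{sys.argv[1]}.npy",wristT(o))
    cv2.imwrite(f"pics/{n}_{sys.argv[1]}.png",camera(n)[:,:,::-1])
E
python3 snap.py 1 wrist
```

```text
time 1.275
ee_pos [0.4878, -0.3985, 0.1988]
tcp_rot [-179.9019, 0.0714, 8.5564]
q [-39.2481, 15.5699, 16.7052, 91.256, 0.013, 132.1955]
wrist_force [0.0603, -1.0018, 0.1718]
torque [0.0015, -0.0103, -0.0285]
opening 0.0852
```

View pics/wrist_1.png

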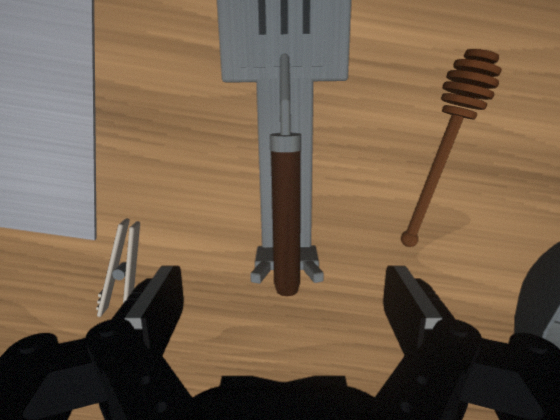

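```bash
python3 - <<'E'
from h import *
T=np.load("pics/wrist_1.npy")
H=onplane("wrist",[(285.5,152),(288,285)],.048,T); print(H*1000)
d=H[0]-H[1];print(np.linalg.norm(d),np.degrees(np.arctan2(d[1],d[0])))
P=onplane("wrist",[(222,80),(350,79)],.006,T); print(P*1000,np.linalg.norm(P[0]-P[1])); d=P[0]-P[1];print(np.degrees(np.arctan2(-d[0],d[1])))
B=onplane("wrist",[(274,290),(300,292)],.036,T);print(B*1000)
P=onplane("wrist",[(95,239)],.004,T);print("traycorner",P*1000)
E
```

```text
[[ 518.74082902 -396.82914658   48.        ]
 [ 399.68947324 -417.17985581   48.        ]]
0.12077821276534038 9.700415381523028
[[ 565.26159954 -334.47914256    6.        ]
 [ 582.38556415 -443.61939732    6.        ]] 0.11047545144577847
8.916937807103157
[[ 385.18896734 -406.12261102   36.        ]
 [ 386.72772022 -430.84370006   36.        ]]
traycorner [[ 396.43774232 -222.5993377     4.        ]]
```

apply_moves([
  [-3,-4.5,-25,0,0,0.5,0],
  [0,0,-30,0,0,0,0],
  [0,0,-30,0,0,0,0],
  [0,0,-30,0,0,0,0],
  [0,0,-25,0,0,0,0],
  [0,0,-15,0,0,0,0],
  [0,0,0,0,0,0,0],
], grip_force=100)

```text
time: 2.2
ee_pos: [0.4827, -0.4041, 0.0446]
tcp_rot: [-179.9, 0.1, 8.9]
wrist_force: [0.1, 0.3, 0.6]
opening: 0.0854
```

```bash
python3 snap.py 2 wrist
```

```text
time 2.2
ee_pos [0.4827, -0.4041, 0.0446]
tcp_rot [-179.9371, 0.0616, 8.9081]
q [-39.9379, 16.7237, 1.0519, 74.4161, -0.005, 131.1541]
wrist_force [0.1118, 0.2858, 0.6352]
torque [-0.0177, 0.0039, 0.0029]
opening 0.0854
```

View pics/wrist_2.png

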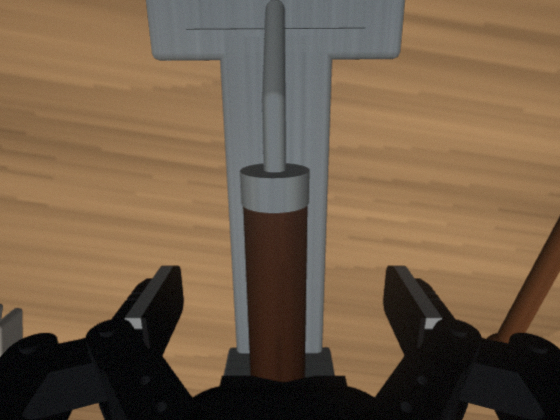

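apply_moves([
  [0,2,0,0,0,0,0],
  [0,0,0,0,0,0,0.5],
  [0,0,0,0,0,0,1],
  [0,0,0,0,0,0,1],
  [0,0,0,0,0,0,1],
  [0,0,0,0,0,0,1],
  [0,0,0,0,0,0,1],
  [0,0,0,0,0,0,1],
], grip_force=110)

```text
time: 3.25
ee_pos: [0.4836, -0.4022, 0.0457]
tcp_rot: [180.0, -0.0, 8.9]
wrist_force: [-1.0, 1.6, 5.4]
opening: 0.0212
```

```bash
python3 snap.py 3 wrist
```

```text
time 3.25
ee_pos [0.4836, -0.4022, 0.0457]
tcp_rot [179.9806, -0.0218, 8.9327]
q [-39.7508, 16.5158, 0.9156, 74.3708, 0.0036, 131.3165]
wrist_force [-1.0132, 1.6122, 5.4267]
torque [0.2639, 0.2217, 0.0574]
opening 0.0212
```

View pics/wrist_3.png

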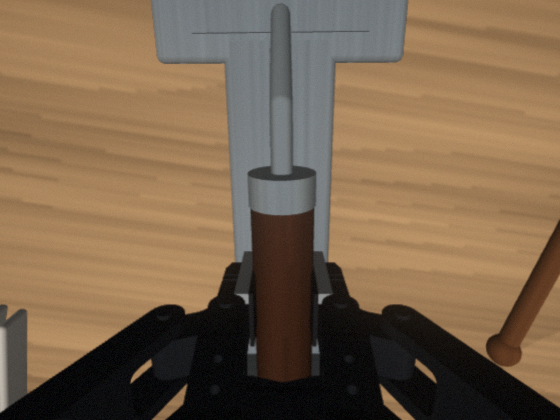

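apply_moves([
  [0,0,5,0,0,0,1],
  [0,0,15,0,0,0,1],
  [0,0,25,0,0,0,1],
  [0,0,25,0,0,0,1],
  [0,0,30,0,0,0,1],
  [0,0,0,0,0,0,1],
  [0,0,0,0,0,0,1],
])

```text
time: 4.18
ee_pos: [0.4834, -0.4021, 0.1448]
tcp_rot: [-180.0, 0.0, 8.9]
wrist_force: [1.0, 0.2, -1.6]
opening: 0.0215
```

```bash
python3 snap.py 4 wrist top side
```

```text
time 4.175
ee_pos [0.4834, -0.4021, 0.1448]
tcp_rot [-179.977, 0.0234, 8.9255]
q [-39.7522, 15.0373, 10.1051, 85.1006, -0.0024, 131.3223]
wrist_force [1.0316, 0.2328, -1.5502]
torque [-0.0148, 0.0947, 0.0123]
opening 0.0215
```

View pics/wrist_4.png

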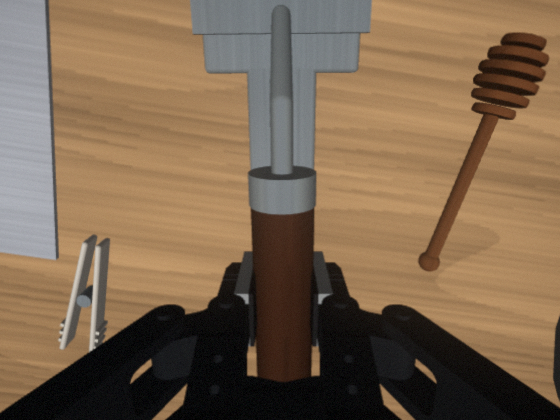

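View pics/side_4.png

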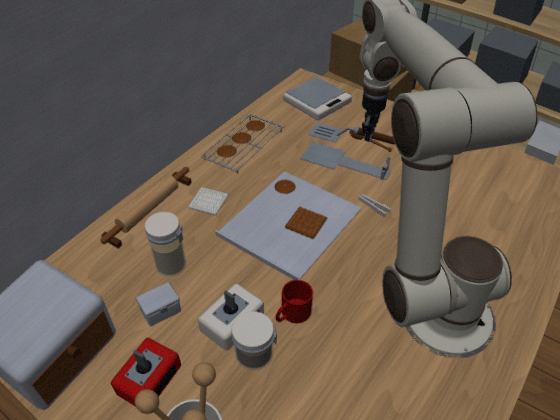

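apply_moves([
  [2,5,-2,0,0,8,1],
  [2,5,-2,0,0,8,1],
  [2,5,-2,0,0,8,1],
  [2,5,-2,0,0,8,1],
  [2,6,-2,0,0,8,1],
  [2,6,-4,0,0,8,1],
  [2,6,-5,0,0,8,1],
  [2,6,-10,0,0,8,1],
  [2,6,-15,0,0,8,1],
  [1.5,6,-15,0,0,8.7,1],
  [0,0,0,0,0,0,1],
  [0,0,0,0,0,0,1],
])

```text
time: 5.82
ee_pos: [0.5031, -0.3463, 0.0866]
tcp_rot: [180.0, 0.0, 89.4]
wrist_force: [0.3, -1.0, -1.4]
opening: 0.0212
```

```bash
python3 snap.py 5 wrist top side
```

```text
time 5.825
ee_pos [0.5031, -0.3463, 0.0866]
tcp_rot [179.9938, 0.0076, 89.4435]
q [-34.545, 13.1267, 1.3829, 78.2467, -0.0028, 56.0115]
wrist_force [0.2557, -1.0453, -1.4348]
torque [-0.1366, 0.0282, -0.0241]
opening 0.0212
```

View pics/top_5.png

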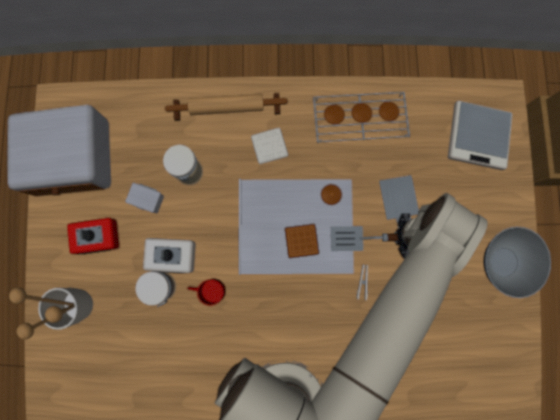

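View pics/side_5.png

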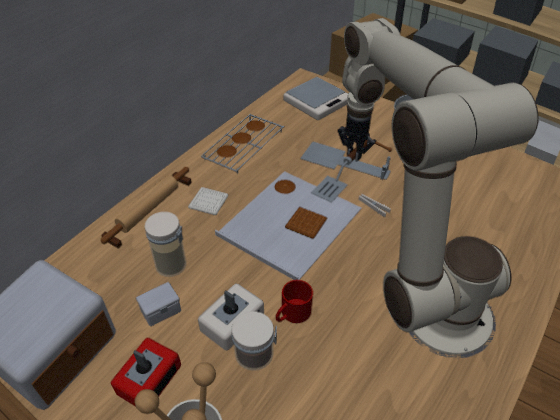

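apply_moves([
  [0,0,-12,-1,0,0,1],
  [0,0,-12,-1,0,0,1],
  [0,0,-7,0,0,0,1],
  [0,0,-2,0,0,0,1],
  [0,0,0,0,0,0,1],
  [0,0,0,0,0,0,1],
])

```text
time: 6.72
ee_pos: [0.5032, -0.3463, 0.0537]
tcp_rot: [180.0, 2.0, 89.6]
wrist_force: [0.2, 0.6, -1.8]
opening: 0.0214
```

apply_moves([
  [0,0,-1,0,0,0,1],
  [0,0,0,0,0,0,1],
])

```text
time: 6.98
ee_pos: [0.5031, -0.3462, 0.0524]
tcp_rot: [180.0, 2.0, 89.6]
wrist_force: [-0.7, -0.1, -1.6]
opening: 0.0211
```

```bash
python3 snap.py 6 wrist top side; python3 - <<'E'
import cv2
a=cv2.imread("pics/side_6.png")[150:290,210:410]; cv2.imwrite("pics/s6.png",cv2.resize(a,None,fx=4,fy=4,interpolation=2))
E
```

```text
time 6.975
ee_pos [0.5031, -0.3462, 0.0524]
tcp_rot [179.9793, 2.0049, 89.6283]
q [-33.8057, 12.8239, -2.8214, 73.2326, -1.6616, 56.5494]
wrist_force [-0.6812, -0.0592, -1.5525]
torque [-0.0643, -0.0048, 0.0471]
opening 0.0211
```

View pics/s6.png

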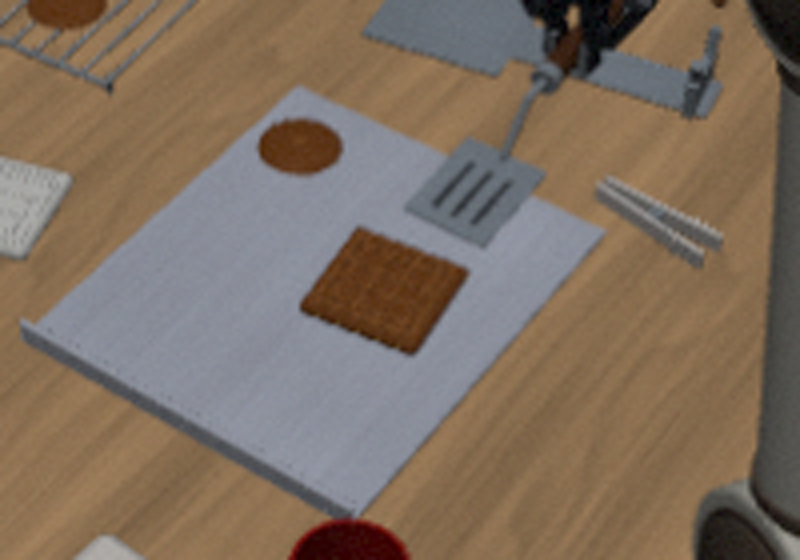

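apply_moves([
  [0,0,-1,0,0,0,1],
  [0,0,0,0,0,0,1],
])

```text
time: 7.38
ee_pos: [0.503, -0.3461, 0.0512]
tcp_rot: [180.0, 2.0, 89.6]
wrist_force: [0.3, -0.3, -1.0]
opening: 0.0209
```

apply_moves([
  [0,0,-1,0,0,0,1],
  [0,0,0,0,0,0,1],
])

```text
time: 7.62
ee_pos: [0.503, -0.3462, 0.0503]
tcp_rot: [180.0, 2.0, 89.6]
wrist_force: [0.2, -0.2, 0.3]
opening: 0.0213
```

apply_moves([
  [0,0,-1,0,0,0,1],
  [0,0,0,0,0,0,1],
])

```text
time: 7.88
ee_pos: [0.503, -0.3462, 0.0493]
tcp_rot: [180.0, 2.0, 89.6]
wrist_force: [0.0, -0.7, -0.5]
opening: 0.0211
```

apply_moves([
  [0,6,0,0,0,0,1],
  [0,10,0,0,0,0,1],
  [0,8,0,0,0,0,1],
  [0,6,0,0,0,0,1],
  [0,8,0,0,0,0,1],
  [0,10,0,0,0,0,1],
  [0,10,0,0,0,0,1],
  [0,10,0,0,0,0,1],
  [0,10,0,0,0,0,1],
  [0,10,0,0,0,0,1],
  [0,10,0,0,0,0,1],
  [0,10,0,0,0,0,1],
  [0,10,0,0,0,0,1],
  [0,10,0,0,0,0,1],
  [0,6,0,0,0,0,1],
  [0,0,0,0,0,0,1],
])

```text
time: 9.88
ee_pos: [0.503, -0.2115, 0.0492]
tcp_rot: [180.0, 2.0, 89.7]
wrist_force: [-0.8, 0.3, -0.1]
opening: 0.0212
```

```bash
python3 snap.py 7 top side; python3 - <<'E'
import cv2
a=cv2.imread("pics/side_7.png")[150:290,210:410]; b=cv2.imread("pics/top_7.png")[165:285,225:425]
cv2.imwrite("pics/s7.png",cv2.resize(cv2.vconcat([a,b]),None,fx=2.3,fy=2.3,interpolation=2))
E
```

```text
time 9.875
ee_pos [0.503, -0.2115, 0.0492]
tcp_rot [179.992, 1.9705, 89.6708]
q [-21.9092, 4.6062, -12.4216, 72.2397, -1.8294, 68.4081]
wrist_force [-0.8189, 0.2971, -0.0828]
torque [0.1976, -0.0163, 0.0202]
opening 0.0212
```

View pics/s7.png

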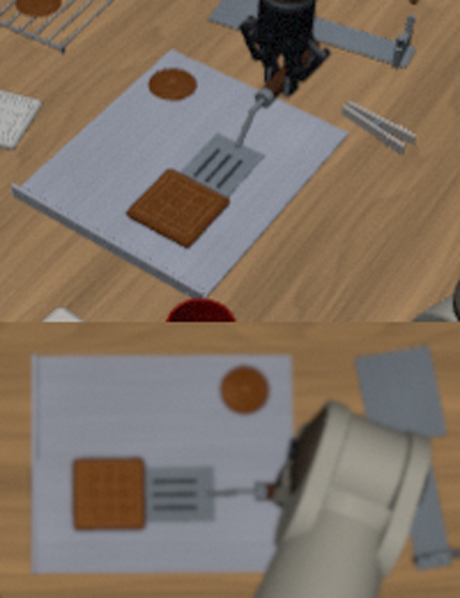

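apply_moves([
  [0,8,0,0,0,0,1],
  [0,8,0,0,0,0,1],
  [0,8,0,0,0,0,1],
  [0,6,0,0,0,0,1],
  [0,5,0,0,0,0,1],
  [0,5,0,0,0,0,1],
  [0,5,0,0,0,0,1],
  [0,5,0,0,0,0,1],
  [0,5,0,0,0,0,1],
  [0,5,0,0,0,0,1],
  [0,0,0,0,0,0,1],
])

```text
time: 11.35
ee_pos: [0.503, -0.1515, 0.0492]
tcp_rot: [180.0, 2.0, 89.7]
wrist_force: [-0.1, 2.2, -0.5]
opening: 0.0211
```

```bash
cat > v.sh <<'E'
python3 snap.py $1 top side; python3 - <<F
import cv2
a=cv2.imread("pics/side_$1.png")[150:290,210:410]; b=cv2.imread("pics/top_$1.png")[165:285,225:425]
cv2.imwrite("pics/s$1.png",cv2.resize(cv2.vconcat([a,b]),None,fx=2.3,fy=2.3,interpolation=2))
F
E
bash v.sh 8
```

```text
time 11.35
ee_pos [0.503, -0.1515, 0.0492]
tcp_rot [179.9913, 1.9608, 89.6647]
q [-15.802, 2.0558, -15.0937, 72.3189, -1.8874, 74.5245]
wrist_force [-0.117, 2.1791, -0.4856]
torque [0.2914, -0.0515, 0.0115]
opening 0.0211
```

View pics/s8.png

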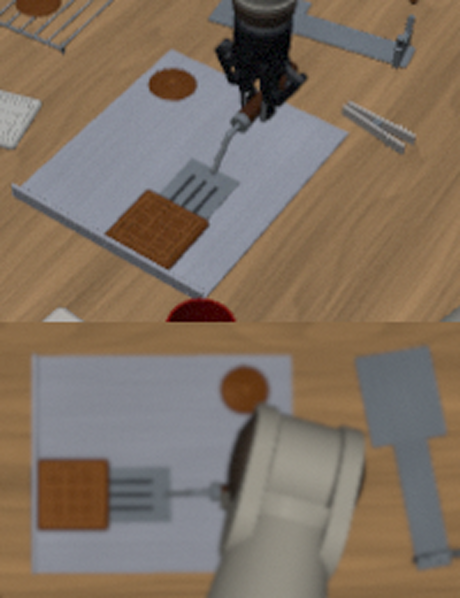

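Going under it now against the lip; continuing slowly.

apply_moves([
  [0,5,0,0,0,0,1],
  [0,5,0,0,0,0,1],
  [0,5,0,0,0,0,1],
  [0,5,0,0,0,0,1],
  [0,5,0,0,0,0,1],
  [0,5,0,0,0,0,1],
  [0,5,0,0,0,0,1],
  [0,0,0,0,0,0,1],
])

```text
time: 12.45
ee_pos: [0.503, -0.1165, 0.0492]
tcp_rot: [180.0, 2.0, 89.7]
wrist_force: [0.8, 1.4, -0.1]
opening: 0.0212
```

```bash
bash v.sh 9
```

```text
time 12.45
ee_pos [0.503, -0.1165, 0.0492]
tcp_rot [179.99, 1.958, 89.6651]
q [-12.0471, 0.9561, -16.2168, 72.4197, -1.9152, 78.2808]
wrist_force [0.7951, 1.3943, -0.1317]
torque [0.3086, -0.0616, -0.1087]
opening 0.0212
```

View pics/s9.png

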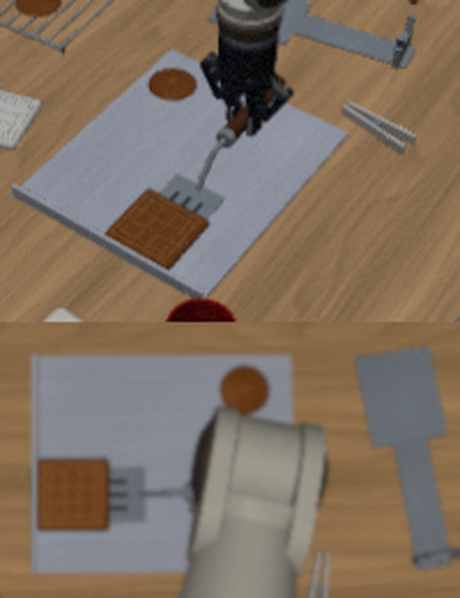

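apply_moves([
  [0,5,0,0,0,0,1],
  [0,5,0,0,0,0,1],
  [0,5,0,0,0,0,1],
  [0,5,0,0,0,0,1],
  [0,5,0,0,0,0,1],
  [0,4,0,0,0,0,1],
  [0,3,0,0,0,0,1],
  [0,0,0,0,0,0,1],
])

```text
time: 13.55
ee_pos: [0.503, -0.0847, 0.0492]
tcp_rot: [180.0, 2.0, 89.7]
wrist_force: [0.6, 0.7, -0.5]
opening: 0.0212
```

```bash
bash v.sh 10
```

```text
time 13.55
ee_pos [0.503, -0.0847, 0.0492]
tcp_rot [179.9909, 1.9552, 89.6529]
q [-8.5387, 0.2219, -16.9589, 72.5316, -1.934, 81.8034]
wrist_force [0.5796, 0.6734, -0.4518]
torque [0.2467, -0.0935, -0.1131]
opening 0.0212
```

View pics/s10.png

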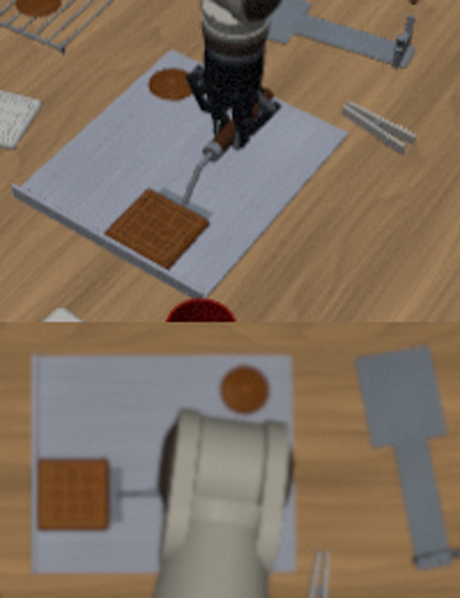

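apply_moves([
  [0,-1,2,1,0,0,1],
  [0,-3,4,1,0,0,1],
  [0,-3,5,1,0,0,1],
  [0,-3,6,1,0,0,1],
  [0,-3,6,0,0,0,1],
  [0,-3,6,0,0,0,1],
  [0,-2,3,0,0,0,1],
  [0,0,0,0,0,0,1],
  [0,0,0,0,0,0,1],
])

```text
time: 14.78
ee_pos: [0.5029, -0.103, 0.0811]
tcp_rot: [-180.0, -2.0, 89.6]
wrist_force: [1.1, -0.2, -2.8]
opening: 0.0215
```

```bash
bash v.sh 11
```

```text
time 14.775
ee_pos [0.5029, -0.103, 0.0811]
tcp_rot [-179.9706, -2.0037, 89.6355]
q [-12.5968, 0.5201, -13.0741, 76.8592, 1.952, 77.7595]
wrist_force [1.0743, -0.1715, -2.8475]
torque [-0.2658, -0.0003, -0.0193]
opening 0.0215
```

View pics/s11.png

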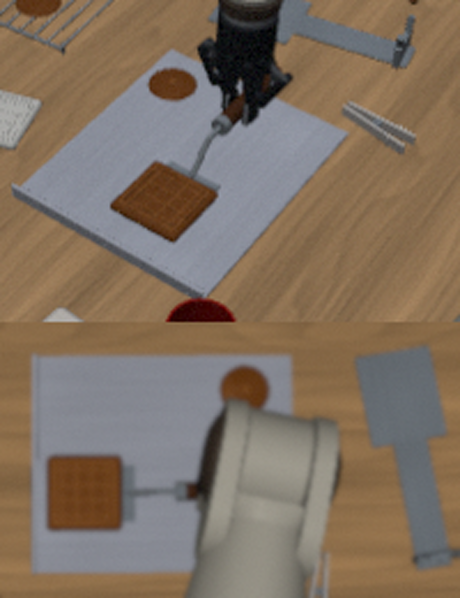

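apply_moves([
  [4,0,0,0,0,0,1],
  [9,0,0,0,0,0,1],
  [13,0,0,0,0,0,1],
  [15,0,0,0,0,0,1],
  [15,0,0,0,0,0,1],
  [15,0,0,0,0,0,1],
  [15,0,0,0,0,0,1],
  [13,0,0,0,0,0,1],
  [10,0,0,0,0,0,1],
  [7,0,0,0,0,0,1],
  [4,0,0,0,0,0,1],
  [0,0,0,0,0,0,1],
  [0,0,0,0,0,0,1],
])

```text
time: 16.5
ee_pos: [0.6228, -0.1032, 0.0814]
tcp_rot: [-180.0, -2.0, 89.6]
wrist_force: [0.7, -0.2, -1.8]
opening: 0.0212
```

```bash
bash v.sh 12
```

```text
time 16.5
ee_pos [0.6228, -0.1032, 0.0814]
tcp_rot [-179.9799, -2.0012, 89.6267]
q [-10.2403, 16.3728, 4.7042, 78.6943, 1.9681, 80.1265]
wrist_force [0.7081, -0.1544, -1.7968]
torque [-0.3008, -0.0253, -0.0109]
opening 0.0212
```

View pics/s12.png

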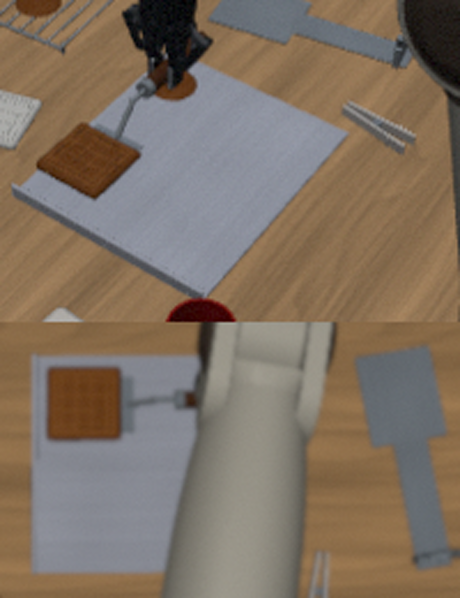

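apply_moves([
  [0,0,0,-2,0,0,1],
  [-1.5,0,-2,0,-2,0,1],
  [-1.8,0,-1.5,0,-3,0,1],
  [-3.8,0,-4,0,-5,0,1],
  [-4.2,0,-4.5,0,-5,0,1],
  [-4.4,0,-5,0,-5,0,1],
  [-4.7,0,-4,0,-5,0,1],
  [0,0,0,0,0,0,1],
])

```text
time: 17.6
ee_pos: [0.6005, -0.1028, 0.0591]
tcp_rot: [155.1, -0.1, 89.6]
wrist_force: [-0.2, 0.2, -2.0]
opening: 0.021
```

```bash
bash v.sh 13
```

```text
time 17.6
ee_pos [0.6005, -0.1028, 0.0591]
tcp_rot [155.1271, -0.1359, 89.6395]
q [-11.882, -8.4196, -28.2431, 45.7682, 4.9404, 79.5776]
wrist_force [-0.2382, 0.1816, -2.0214]
torque [-0.1953, 0.5478, -0.0022]
opening 0.021
```

View pics/s13.png

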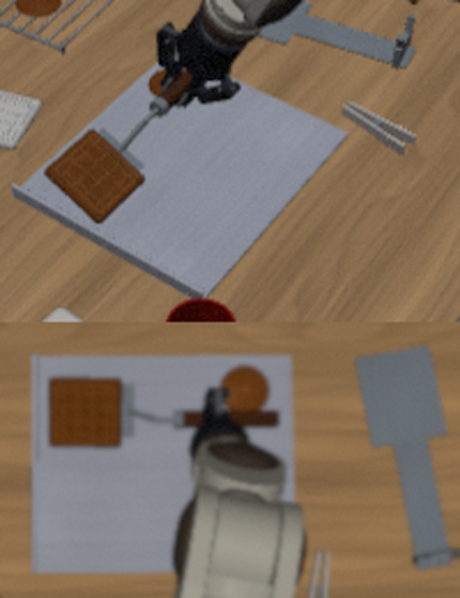

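```bash
cat > kin.py <<'E'
import numpy as np
from scipy.optimize import least_squares
D=np.array([
[0.24645,-0.49148,0.24758,-63.369,5.0115,10.0341,95.0973,0],
[.4878,-.3985,.1988,-39.2481,15.5699,16.7052,91.256,0.013],
[.4827,-.4041,.0446,-39.9379,16.7237,1.0519,74.4161,0],
[.4834,-.4021,.1448,-39.7522,15.0373,10.1051,85.1006,0],
[.5031,-.3463,.0866,-34.545,13.1267,1.3829,78.2467,0],
[.5031,-.3462,.0524,-33.8057,12.8239,-2.8214,73.2326,-1.6616],
[.503,-.2115,.0492,-21.9092,4.6062,-12.4216,72.2397,-1.8294],
[.503,-.1515,.0492,-15.802,2.0558,-15.0937,72.3189,-1.8874],
[.503,-.0847,.0492,-8.5387,.2219,-16.9589,72.5316,-1.934],
[.5029,-.103,.0811,-12.5968,.5201,-13.0741,76.8592,1.952],
[.6228,-.1032,.0814,-10.2403,16.3728,4.7042,78.6943,1.9681],
[.6005,-.1028,.0591,-11.882,-8.4196,-28.2431,45.7682,4.9404]])
r=np.radians
def fk(x,q):
    r0,z0,a1,b1,a2,b2,L4,L5=x
    q1,q2,q3,q4,q5=r(q).T
    s=q2-q3+q4; e=lambda a,t:a*np.exp(-1j*t)
    p=r0+1j*z0+(a1+1j*b1)*np.exp(-1j*q2)+(a2+1j*b2)*np.exp(-1j*(q2-q3))+(L4+L5*np.cos(q5))*np.exp(-1j*s)
    lat=L5*np.sin(q5)
    return p,lat,q1
def res(x):
    p,lat,q1=fk(x,D[:,3:])
    out=[]
    for sg in (1,):
        u=p.real; X=u*np.cos(q1)-x0s*lat*np.sin(q1); Y=u*np.sin(q1)+x0s*lat*np.cos(q1)
    return np.r_[X-D[:,0],Y-D[:,1],p.imag-D[:,2]]
best=None
for x0s in (1,-1):
    for k in range(20):
        x=np.random.default_rng(k).normal(0,.3,8)
        s=least_squares(res,x)
        if best is None or s.cost<best[0]: best=(s.cost,s.x,x0s)
x0s=best[2]; X=best[1]
if __name__=="__main__":
    print(best, np.abs(res(X)).max())
    from scipy.spatial.transform import Rotation as R
    for Px in (573,600,623):
     for a,lift in ((25,0),(40,0),(50,0),(60,0),(65,0),(70,0),(60,30),(70,30)):
        x_=50*np.cos(r(a))-37.7*np.sin(r(a)); z_=50*np.sin(r(a))+37.7*np.cos(r(a))
        P=np.array([Px+x_,-103,3+z_+lift])/1000; t=np.array([np.sin(r(a)),0,-np.cos(r(a))])
        def f(q):
            p,lat,q1=fk(X,q[None]); u=p.real[0];l=x0s*lat[0];q1=q1[0]
            pos=np.array([u*np.cos(q1)-l*np.sin(q1),u*np.sin(q1)+l*np.cos(q1),p.imag[0]])
            s=r(q[1]-q[2]+q[3]);q5=r(q[4])
            td=np.array([np.cos(s)*np.cos(q5),x0s*np.sin(q5),-np.sin(s)*np.cos(q5)])
            td=R.from_euler("z",q1).apply(td)
            return np.r_[(pos-P)*100,(td-t)*100]
        s=least_squares(f,[-12,-8,-28,46,5]); print(Px,a,lift,P.round(3),np.round(s.x,1),round(s.cost,4))
E
python3 kin.py
```

```text
(np.float64(1.028719030053837e-08), array([-4.66295986e-05,  1.60157713e-01, -3.38959986e-05,  4.20281417e-01,
        5.18856324e-01,  3.60656424e-02,  1.44898300e-01,  2.67685965e-01]), 1) 5.6695328033457004e-05
573 25 0 [ 0.602 -0.103  0.058] [-11.9  -8.2 -28.2  45.5   5. ] 0.0
573 40 0 [ 0.587 -0.103  0.064] [-13.9 -21.7 -44.7  27.9   8.9] 0.0
573 50 0 [ 0.576 -0.103  0.066] [-15.5 -29.5 -55.3  15.3  11.8] 0.0
573 60 0 [ 0.565 -0.103  0.065] [-17.2 -35.  -65.3   0.9  14.8] 0.0
573 65 0 [ 0.56  -0.103  0.064] [-18.  -36.1 -69.9  -7.7  16.2] 0.0
573 70 0 [ 0.555 -0.103  0.063] [-18.8 -35.1 -74.  -17.9  17.6] 0.0
573 60 30 [ 0.565 -0.103  0.095] [-17.2 -38.3 -63.2   6.2  14.8] 0.0
573 70 30 [ 0.555 -0.103  0.093] [-18.8 -41.1 -72.6 -10.5  17.6] 0.0
600 25 0 [ 0.629 -0.103  0.058] [-11.3  -4.5 -24.8  45.1   4.7] 0.0
600 40 0 [ 0.614 -0.103  0.064] [-13.1 -17.4 -41.6  26.5   8.4] 0.0
600 50 0 [ 0.603 -0.103  0.066] [-14.5 -24.4 -52.3  13.1  11.1] 0.0
600 60 0 [ 0.592 -0.103  0.065] [-15.9 -28.8 -62.1  -2.3  13.8] 0.0
600 65 0 [ 0.587 -0.103  0.064] [-16.7 -29.2 -66.6 -11.4  15.1] 0.0
600 70 0 [ 0.582 -0.103  0.063] [-17.3 -27.5 -70.4 -22.   16.3] 0.0
600 60 30 [ 0.592 -0.103  0.095] [-15.9 -32.2 -60.3   2.9  13.8] 0.0
600 70 30 [ 0.582 -0.103  0.093] [-17.3 -33.3 -69.2 -15.1  16.3] 0.0
623 25 0 [ 0.652 -0.103  0.058] [-10.8  -1.4 -21.8  44.9   4.5] 0.0
623 40 0 [ 0.637 -0.103  0.064] [-12.5 -13.9 -38.9  25.6   8. ] 0.0
623 50 0 [ 0.626 -0.103  0.066] [-13.7 -20.4 -49.6  11.6  10.5] 0.0
623 60 0 [ 0.615 -0.103  0.065] [-15.  -24.1 -59.4  -4.4  13. ] 0.0
623 65 0 [ 0.61  -0.103  0.064] [-15.7 -24.  -63.7 -13.8  14.2] 0.0
623 70 0 [ 0.605 -0.103  0.063] [-16.3 -22.  -67.4 -24.6  15.3] 0.0
623 60 30 [ 0.615 -0.103  0.095] [-15.  -27.5 -57.6   0.7  13. ] 0.0
623 70 30 [ 0.605 -0.103  0.093] [-16.3 -27.6 -66.4 -18.   15.3] 0.0
```

```bash
cat > ik.py <<'E'
from kin import *
from scipy.spatial.transform import Rotation as R
def ik(P,a,q0):
    P=np.array(P)/1000; t=np.array([np.sin(r(a)),0,-np.cos(r(a))])
    def f(q):
        p,lat,q1=fk(X,q[None]); u=p.real[0];l=x0s*lat[0];q1=q1[0]
        pos=np.array([u*np.cos(q1)-l*np.sin(q1),u*np.sin(q1)+l*np.cos(q1),p.imag[0]])
        s=r(q[1]-q[2]+q[3]);q5=r(q[4])
        td=R.from_euler("z",q1).apply([np.cos(s)*np.cos(q5),x0s*np.sin(q5),-np.sin(s)*np.cos(q5)])
        return np.r_[(pos-P)*100,(td-t)*100]
    return least_squares(f,q0)
E
python3 - <<'E'
from ik import *
q=[-12,-8,-28,46,5]
def tcp(a,s=0,dx=0,Px=573,Pz=3):
    c,n=np.cos(r(a)),np.sin(r(a)); return np.array([Px+50*c-37.7*n+s*c+dx,-103,Pz+50*n+37.7*c+s*n])
for a,s,dx in ((25,0,0),(35,0,0),(45,0,0),(50,0,0),(55,0,0),(58,0,0),(55,20,0),(55,40,0),(55,60,0),(55,60,-20),(55,60,-40),(55,60,-60),(60,60,-60),(55,60,-100)):
    so=ik(tcp(a,s,dx),a,q); q=so.x; print(a,s,dx,tcp(a,s,dx).round(1),q.round(1),round(so.cost,4))
E
```

```text
25 0 0 [ 602.4 -103.    58.3] [-11.9  -8.2 -28.2  45.5   5. ] 0.0
35 0 0 [ 592.3 -103.    62.6] [-13.2 -17.4 -39.3  33.9   7.5] 0.0
45 0 0 [ 581.7 -103.    65. ] [-14.7 -25.8 -50.   21.7  10.3] 0.0
50 0 0 [ 576.3 -103.    65.5] [-15.5 -29.5 -55.3  15.3  11.8] 0.0
55 0 0 [ 570.8 -103.    65.6] [-16.3 -32.6 -60.4   8.4  13.3] 0.0
58 0 0 [ 567.5 -103.    65.4] [-16.8 -34.2 -63.4   4.   14.2] 0.0
55 20 0 [ 582.3 -103.    82. ] [-15.8 -31.8 -58.    9.8  12.9] 0.0
55 40 0 [ 593.7 -103.    98.3] [-15.4 -30.8 -55.5  11.3  12.5] 0.0
55 60 0 [ 605.2 -103.   114.7] [-14.9 -29.8 -53.   12.7  12.2] 0.0
55 60 -20 [ 585.2 -103.   114.7] [-15.7 -33.7 -55.1  14.6  12.8] 0.0
55 60 -40 [ 565.2 -103.   114.7] [-16.6 -37.7 -57.2  16.7  13.5] 0.0
55 60 -60 [ 545.2 -103.   114.7] [-17.5 -42.  -59.2  19.2  14.3] 0.0
60 60 -60 [ 535.4 -103.   117.1] [-18.7 -47.5 -64.5  14.3  16.2] 0.0
55 60 -100 [ 505.2 -103.   114.7] [-19.8 -51.3 -62.8  25.1  16.1] 0.0
```

apply_moves([
  [-3.5,0,1.5,0,-5,0,1],
  [-5.1,0,2,0,-5,0,1],
  [-5.3,0,1.4,0,-5,0,1],
  [-5.3,0,1,0,-5,0,1],
  [-5.4,0,0.5,0,-5,0,1],
  [-5.5,0,0.1,0,-5,0,1],
  [0,0,0,0,0,0,1],
])

```text
time: 18.58
ee_pos: [0.572, -0.1032, 0.0658]
tcp_rot: [125.2, -0.3, 89.8]
wrist_force: [1.1, 0.1, -3.5]
opening: 0.0211
```

```bash
bash v.sh 14
```

```text
time 18.575
ee_pos [0.572, -0.1032, 0.0658]
tcp_rot [125.1582, -0.3254, 89.7569]
q [-16.2847, -32.3335, -60.0634, 8.5375, 13.242, 80.8577]
wrist_force [1.0628, 0.1044, -3.4673]
torque [-0.2206, 1.0624, -0.022]
opening 0.0211
```

View pics/s14.png

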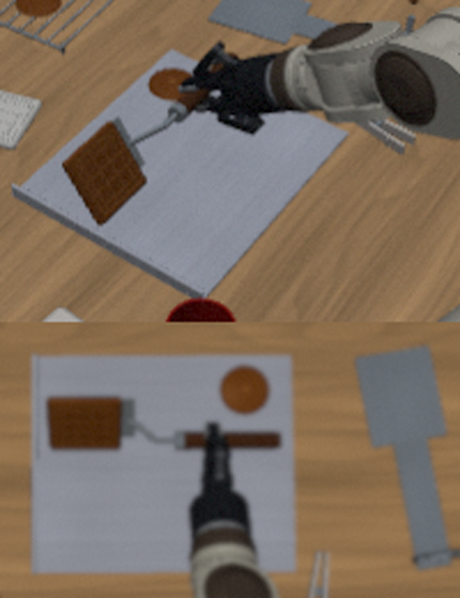

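apply_moves([
  [2.9,0,4.1,0,0,0,1],
  [4,0,5.7,0,0,0,1],
  [4,0,5.7,0,0,0,1],
  [4,0,5.7,0,0,0,1],
  [4,0,5.7,0,0,0,1],
  [4,0,5.7,0,0,0,1],
  [4,0,5.7,0,0,0,1],
  [2.9,0,4.1,0,0,0,1],
  [0,0,0,0,0,0,1],
])

```text
time: 19.8
ee_pos: [0.6026, -0.1032, 0.1097]
tcp_rot: [125.0, -0.3, 89.8]
wrist_force: [0.2, -0.8, -1.1]
opening: 0.0215
```

```bash
bash v.sh 15
```

```text
time 19.8
ee_pos [0.6026, -0.1032, 0.1097]
tcp_rot [124.967, -0.2961, 89.7925]
q [-15.0754, -29.9149, -53.6976, 12.1316, 12.3061, 81.5861]
wrist_force [0.1501, -0.8408, -1.1435]
torque [-0.0748, 0.9311, -0.082]
opening 0.0215
```

View pics/s15.png

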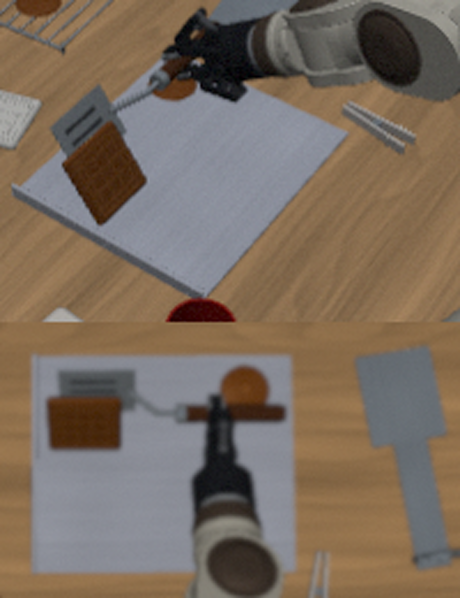

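apply_moves([
  [-5,0,0,0,0,0,1],
  [-6,0,0,0,0,0,1],
  [-6,0,0,0,0,0,1],
  [-6,0,0,0,0,0,1],
  [-6,0,0,0,0,0,1],
  [0,0,0,0,0,0,1],
])

```text
time: 20.65
ee_pos: [0.573, -0.1032, 0.1093]
tcp_rot: [125.0, -0.3, 89.8]
wrist_force: [0.6, -0.5, -1.8]
opening: 0.0214
```

```bash
bash v.sh 16
```

```text
time 20.65
ee_pos [0.573, -0.1032, 0.1093]
tcp_rot [124.9811, -0.2968, 89.7776]
q [-16.2711, -35.76, -56.8453, 15.0008, 13.2597, 80.8719]
wrist_force [0.6054, -0.5184, -1.7932]
torque [-0.1678, 0.9335, -0.0765]
opening 0.0214
```

View pics/s16.png

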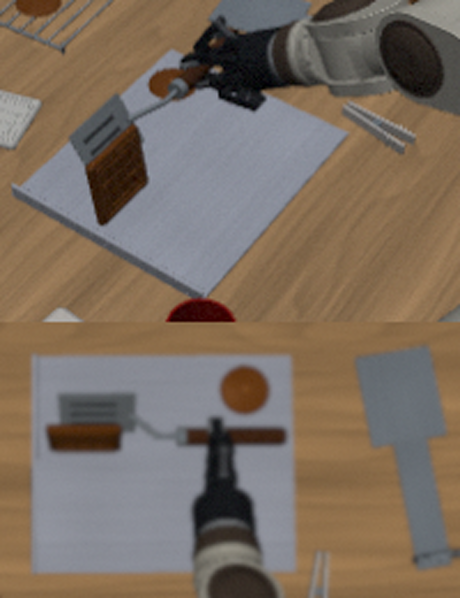

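Tipping cleanly about its lower edge. Continue.

apply_moves([
  [-5,0,0,0,0,0,1],
  [-6,0,0,0,0,0,1],
  [-6,0,0,0,0,0,1],
  [-6,0,0,0,0,0,1],
  [0,0,0,0,0,0,1],
  [0,0,0,0,0,0,1],
])

```text
time: 21.5
ee_pos: [0.5504, -0.1032, 0.1094]
tcp_rot: [125.0, -0.3, 89.8]
wrist_force: [0.7, 0.2, -1.6]
opening: 0.0217
```

```bash
bash v.sh 17
```

```text
time 21.5
ee_pos [0.5504, -0.1032, 0.1094]
tcp_rot [124.9734, -0.2947, 89.7833]
q [-17.321, -40.572, -59.1159, 17.6859, 14.112, 80.231]
wrist_force [0.6789, 0.2172, -1.6231]
torque [-0.0853, 0.9491, 0.048]
opening 0.0217
```

View pics/s17.png

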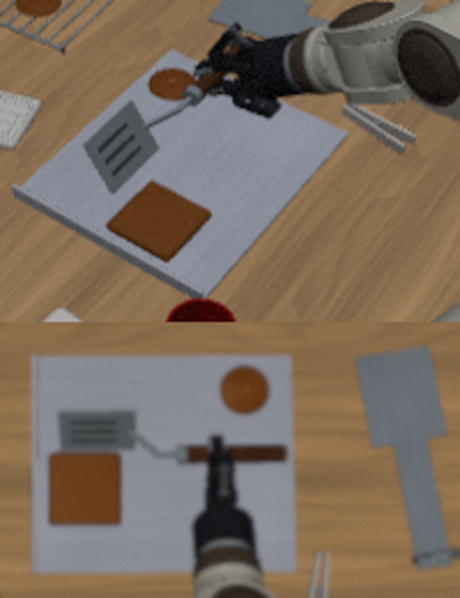

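apply_moves([
  [4,0,6,0,5,0,1],
  [4,0,6,0,7,0,1],
  [4,0,6,0,7,0,1],
  [4,0,6,0,7,0,1],
  [4,0,5,0,7,0,1],
  [4,0,5,0,7,0,1],
  [4,0,4,0,7,0,1],
  [2,0,2,0,5,0,1],
  [0,0,0,0,3,0,1],
  [0,0,0,0,0,0,1],
])

```text
time: 22.85
ee_pos: [0.5813, -0.1031, 0.1481]
tcp_rot: [-179.9, -0.0, 89.6]
wrist_force: [0.4, 0.2, -1.5]
opening: 0.021
```

```bash
bash v.sh 18
```

```text
time 22.85
ee_pos [0.5813, -0.1031, 0.1481]
tcp_rot [-179.945, -0.0142, 89.648]
q [-10.057, 9.7167, 4.2261, 84.5661, 0.0047, 80.295]
wrist_force [0.359, 0.2126, -1.4623]
torque [-0.0908, 0.0283, -0.0129]
opening 0.021
```

View pics/s18.png

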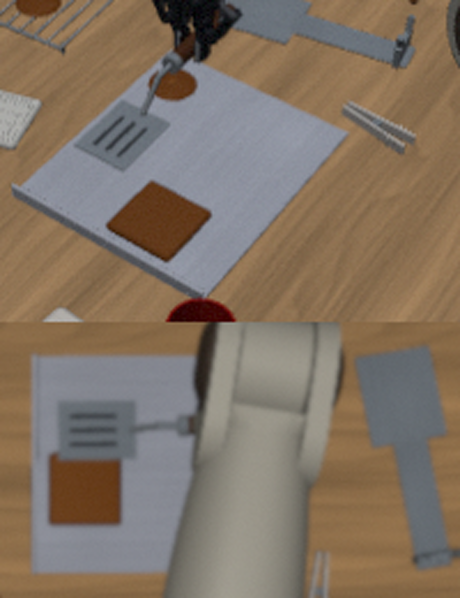

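apply_moves([
  [-4,-12,0,0,0,-4,1],
  [-8,-25,0,0,0,-7,1],
  [-8,-26,0,0,0,-7,1],
  [-8,-26,0,0,0,-7,1],
  [-8,-26,0,0,0,-7,1],
  [-8,-26,0,0,0,-7,1],
  [-8,-26,0,0,0,-7,1],
  [-8,-26,0,0,0,-7,1],
  [-8,-26,0,0,0,-7,1],
  [-8,-26,0,0,0,-7,1],
  [-8,-26,0,0,0,-7,1],
  [-8,-16,0,0,0,-5,1],
  [-5.7,-12,-8,0,0,-1.7,1],
  [0,0,0,0,0,0,1],
  [0,0,0,0,0,0,1],
])

```text
time: 24.82
ee_pos: [0.4827, -0.4016, 0.1411]
tcp_rot: [-180.0, -0.0, 9.0]
wrist_force: [-0.1, -0.2, -2.2]
opening: 0.0213
```

```bash
python3 snap.py 19 wrist top side
```

```text
time 24.825
ee_pos [0.4827, -0.4016, 0.1411]
tcp_rot [-179.99, -0.0089, 9.0136]
q [-39.764, 14.9034, 9.5425, 84.6407, 0.0133, 131.2224]
wrist_force [-0.1354, -0.1863, -2.1661]
torque [-0.0493, 0.1009, -0.06]
opening 0.0213
```

View pics/wrist_19.png

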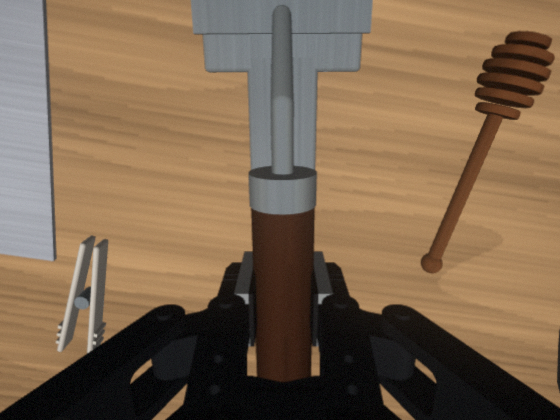

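View pics/side_19.png

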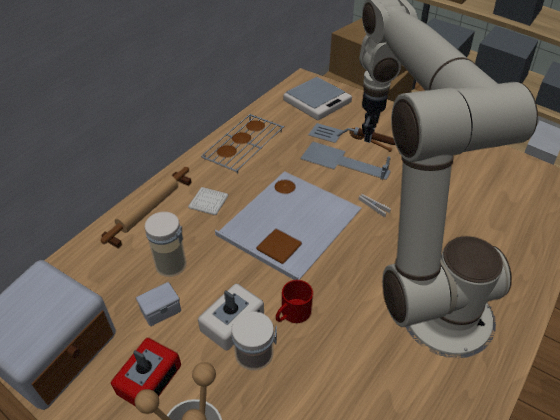

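apply_moves([
  [1,-0.5,-15,0,0,0,1],
  [0,0,-20,0,0,0,1],
  [0,0,-20,0,0,0,1],
  [0,0,-18,0,0,0,1],
  [0,0,-12,0,0,0,1],
  [0,0,-6,0,0,0,1],
  [0,0,-3,0,0,0,1],
  [0,0,0,0,0,0,1],
])

```text
time: 25.98
ee_pos: [0.4838, -0.4028, 0.0475]
tcp_rot: [180.0, -0.0, 8.9]
wrist_force: [0.3, -1.2, -0.5]
opening: 0.0212
```

```bash
python3 snap.py 20 wrist
```

```text
time 25.975
ee_pos [0.4838, -0.4028, 0.0475]
tcp_rot [179.9745, -0.0228, 8.93]
q [-39.7793, 16.5272, 1.1347, 74.5733, 0.0003, 131.2907]
wrist_force [0.2586, -1.1596, -0.47]
torque [-0.0629, 0.1264, -0.002]
opening 0.0212
```

View pics/wrist_20.png

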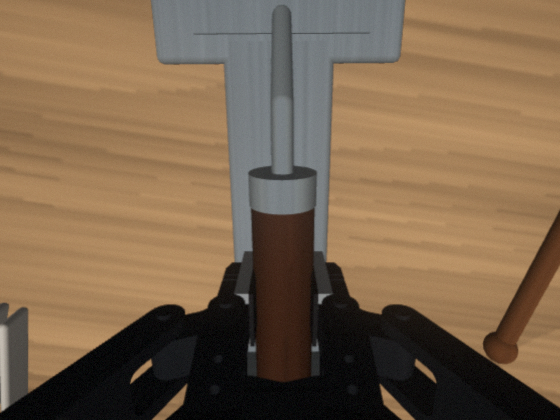

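Touching down; lower the last 1.5 mm, open and rise.

apply_moves([
  [0,0,-1.5,0,0,0,1],
  [0,0,0,0,0,0,1],
  [0,0,0,0,0,0,0.5],
  [0,0,0,0,0,0,0],
  [0,0,0,0,0,0,0],
  [0,0,0,0,0,0,0],
  [0,0,0,0,0,0,0],
  [0,0,0,0,0,0,0],
], grip_force=60)

```text
time: 27.02
ee_pos: [0.4836, -0.4027, 0.0457]
tcp_rot: [180.0, 0.0, 8.9]
wrist_force: [0.3, 0.8, -0.1]
opening: 0.0852
```

apply_moves([
  [0,0,10,0,0,0,0],
  [0,0,20,0,0,0,0],
  [0,0,30,0,0,0,0],
  [0,0,30,0,0,0,0],
  [0,0,30,0,0,0,0],
  [0,0,40,0,0,0,0],
  [0,0,40,0,0,0,0],
  [0,0,0,0,0,0,0],
])

```text
time: 28.02
ee_pos: [0.4844, -0.4033, 0.2512]
tcp_rot: [179.7, -0.3, 8.9]
wrist_force: [0.7, -0.6, -1.1]
opening: 0.0852
```

```bash
python3 snap.py 21 wrist top
```

```text
time 28.025
ee_pos [0.4844, -0.4033, 0.2512]
tcp_rot [179.6818, -0.281, 8.9301]
q [-39.7795, 16.1479, 23.249, 96.6766, 0.0011, 131.2911]
wrist_force [0.727, -0.6112, -1.0793]
torque [0.0384, -0.0226, -0.0241]
opening 0.0852
```

View pics/wrist_21.png

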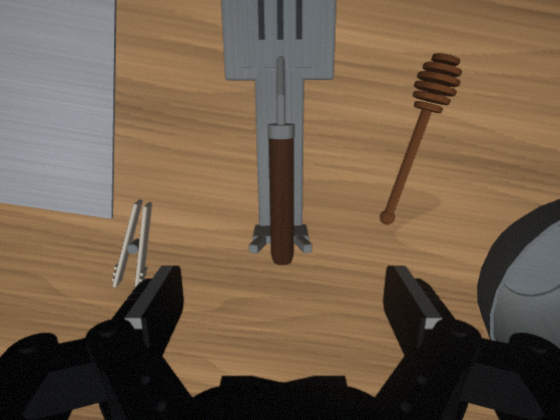

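apply_moves([
  [0,20,0,0,0,2,1],
  [-1,40,0,0,0,5,1],
  [-1,40,0,0,0,5,1],
  [-1,40,0,0,0,5,1],
  [-1,40,0,0,0,5,1],
  [-1,40,0,0,0,5,1],
  [-1,40,0,0,0,5,1],
  [-1,40,0,0,0,5,1],
  [-1,40,0,0,0,5,1],
  [-1,40,0,0,0,5,1],
  [-1,40,0,0,0,5,1],
  [-2,40,0,0,0,5,1],
  [-2,40,0,0,0,5,1],
  [-2,40,0,0,0,5,1],
  [-2,40,0,0,0,4,1],
  [-2,40,0,0,0,4,1],
  [-2,40,0,0,0,4,1],
  [-2,35,0,0,0,4,1],
  [-2,15,0,0,0,0,1],
  [0,0,0,0,0,0,1],
])

```text
time: 30.62
ee_pos: [0.4572, 0.3075, 0.2449]
tcp_rot: [-179.9, 0.1, 91.9]
wrist_force: [-0.2, -1.4, -0.5]
opening: -0.0003
```

```bash
python3 snap.py 22 wrist side top
```

```text
time 30.625
ee_pos [0.4572, 0.3075, 0.2449]
tcp_rot [-179.9292, 0.0547, 91.9307]
q [33.9278, 5.1323, 9.8688, 94.8256, -0.0089, 121.9971]
wrist_force [-0.1583, -1.365, -0.53]
torque [-0.0438, -0.017, -0.0081]
opening -0.0003
```

View pics/wrist_22.png

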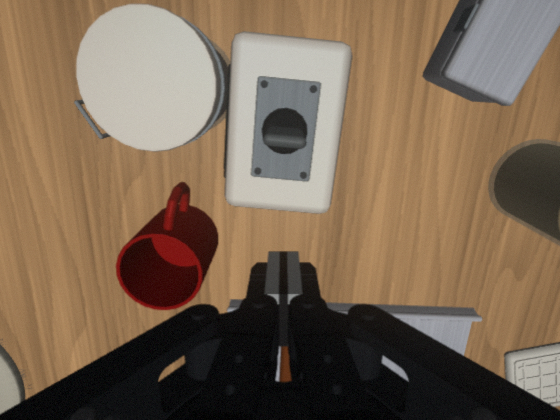

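View pics/side_22.png

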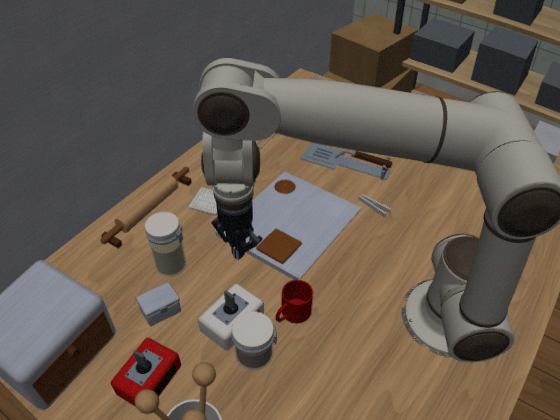

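View pics/top_22.png

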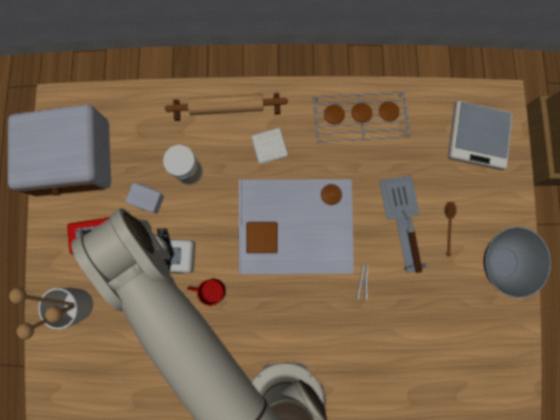

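```bash
python3 - <<'E'
from h import *
T=np.load("pics/wrist_22.npy")
p=onplane("wrist",[(264,83),(313,89),(305,175),(256,171)],.071,T)*1000; print(p.round(1),p.mean(0))
d=p[0]-p[3]; print(np.degrees(np.arctan2(-d[0],d[1])))
print((onplane("wrist",[(265,137),(286,138),(305,139)],.135,T)*1000).round(1))
E
python3 - <<'E'
import cv2
a=cv2.imread("pics/wrist_22.png")[90:180,230:340]; cv2.imwrite("pics/w22.png",cv2.resize(a,None,fx=6,fy=6,interpolation=2))
E
```

```text
[[438.7 389.2  71. ]
 [478.9 385.9  71. ]
 [476.1 313.6  71. ]
 [432.8 315.8  71. ]] [456.63848469 351.10865025  71.        ]
-4.5685241855762735
[[443.3 353.9 135. ]
 [457.4 353.7 135. ]
 [470.2 353.5 135. ]]
```

View pics/w22.png

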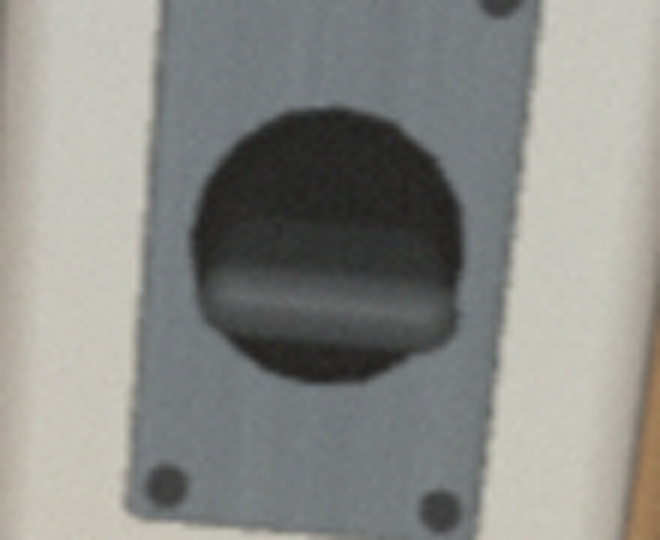

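apply_moves([
  [0,0,-20,0,0,-2,1],
  [0,0,-30,0,0,-3,1],
  [0,0,-30,0,0,0,1],
  [0,0,-26,0,0,0,1],
  [0,0,-10,0,0,0,1],
  [0,8,0,0,0,0,1],
  [0,10,0,0,0,0,1],
  [0,8,0,0,0,0,1],
  [0,4,0,0,0,0,1],
  [0,4,0,0,0,0,1],
  [0,0,0,0,0,0,1],
])

```text
time: 32.15
ee_pos: [0.4576, 0.3415, 0.1298]
tcp_rot: [180.0, 0.0, 86.9]
wrist_force: [0.3, -1.6, 0.6]
opening: 0.0001
```

```bash
python3 snap.py 23 wrist side; python3 - <<'E'
import cv2
a=cv2.imread("pics/side_23.png")[220:370,150:310]; cv2.imwrite("pics/w23.png",cv2.resize(a,None,fx=4,fy=4,interpolation=2))
E
```

```text
time 32.15
ee_pos [0.4576, 0.3415, 0.1298]
tcp_rot [179.9946, 0.0099, 86.9401]
q [36.7342, 7.1287, -0.6884, 82.1851, -0.011, 129.7941]
wrist_force [0.3286, -1.551, 0.566]
torque [-0.1874, -0.0391, -0.0262]
opening 0.0001
```

View pics/w23.png

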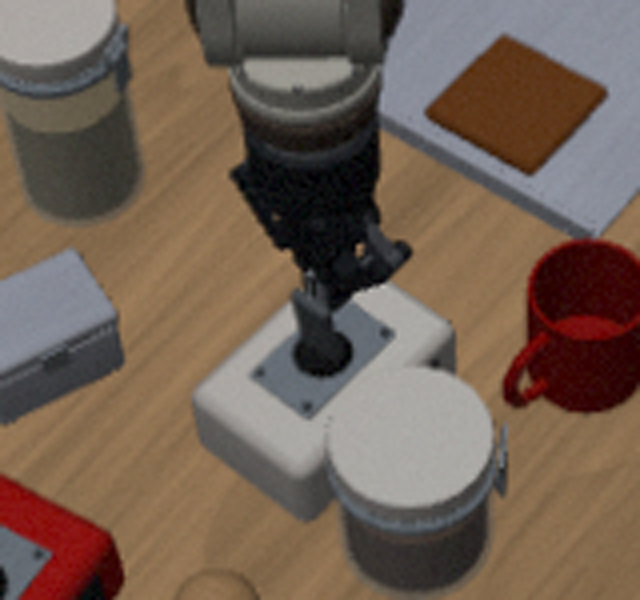

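View pics/wrist_23.png

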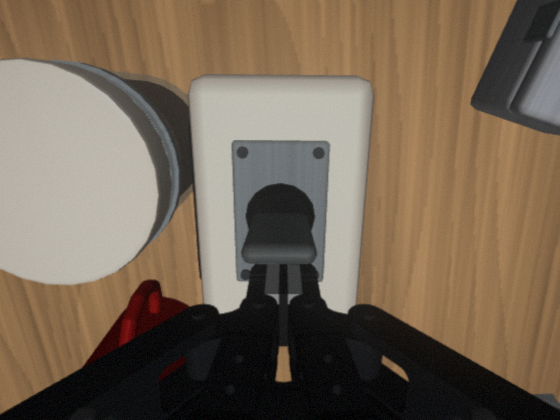

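apply_moves([
  [0,4,0,0,0,0,1],
  [0,3,0,0,0,0,1],
  [0,3,0,0,0,0,1],
  [0,0,0,0,0,0,1],
])

```text
time: 32.75
ee_pos: [0.4576, 0.3513, 0.1294]
tcp_rot: [-180.0, 0.0, 86.9]
wrist_force: [-0.0, -4.0, -1.1]
opening: -0.0
```

```bash
python3 snap.py 24 wrist side; python3 - <<'E'
import cv2
a=cv2.imread("pics/side_24.png")[220:370,150:310]; cv2.imwrite("pics/w24.png",cv2.resize(a,None,fx=4,fy=4,interpolation=2))
E
```

```text
time 32.75
ee_pos [0.4576, 0.3513, 0.1294]
tcp_rot [-179.9854, 0.0354, 86.938]
q [37.5261, 7.9638, 0.1997, 82.27, -0.0174, 130.5882]
wrist_force [-0.0412, -3.9866, -1.0971]
torque [-0.7981, -0.2127, 0.0287]
opening -0.0
```

View pics/w24.png

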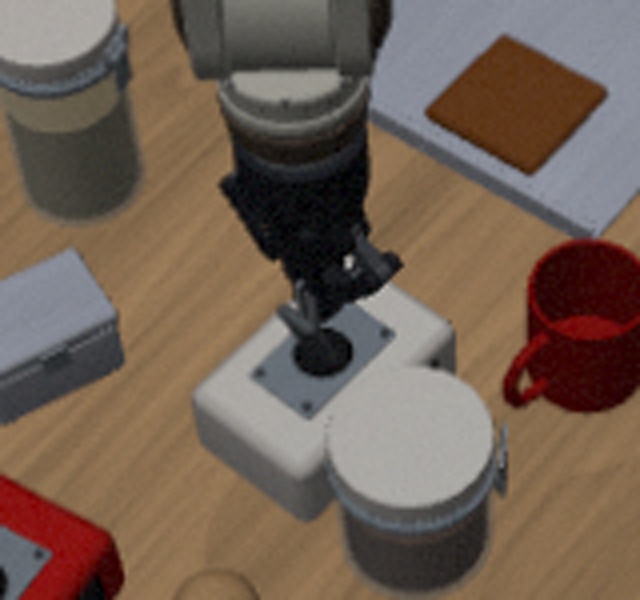

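View pics/wrist_24.png

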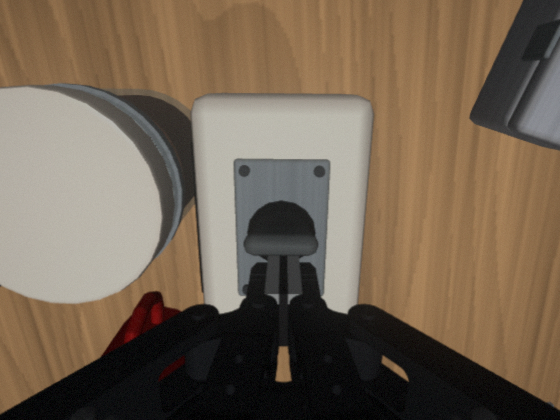

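apply_moves([
  [0,2,0,0,0,0,1],
  [0,2,0,0,0,0,1],
  [0,0,0,0,0,0,1],
])

```text
time: 33.22
ee_pos: [0.4575, 0.3554, 0.1296]
tcp_rot: [-180.0, 0.0, 86.9]
wrist_force: [-0.0, -3.9, -0.2]
opening: 0.0001
```

apply_moves([
  [0,1.5,0,0,0,0,1],
  [0,0,0,0,0,0,1],
])

```text
time: 33.48
ee_pos: [0.4576, 0.3569, 0.1297]
tcp_rot: [-180.0, 0.0, 86.9]
wrist_force: [-1.3, -5.1, -1.1]
opening: 0.0
```

apply_moves([
  [0,1.5,0,0,0,0,1],
  [0,0,0,0,0,0,1],
])

```text
time: 33.72
ee_pos: [0.4576, 0.3583, 0.1297]
tcp_rot: [-180.0, 0.0, 86.9]
wrist_force: [-0.1, -4.4, -0.4]
opening: -0.0001
```

apply_moves([
  [0,1.5,0,0,0,0,1],
  [0,0,0,0,0,0,1],
])

```text
time: 33.98
ee_pos: [0.4576, 0.3598, 0.1297]
tcp_rot: [180.0, 0.0, 86.9]
wrist_force: [0.3, -5.1, -1.5]
opening: -0.0001
```

apply_moves([
  [0,1.5,0,0,0,0,1],
  [0,0,0,0,0,0,1],
])

```text
time: 34.22
ee_pos: [0.4576, 0.3603, 0.1296]
tcp_rot: [180.0, 0.1, 86.9]
wrist_force: [-0.8, -9.5, 0.3]
opening: -0.0003
```

```bash
python3 snap.py 25 wrist side; python3 - <<'E'
import cv2
a=cv2.imread("pics/side_25.png")[220:370,150:310]; cv2.imwrite("pics/w25.png",cv2.resize(a,None,fx=4,fy=4,interpolation=2))
E
```

```text
time 34.225
ee_pos [0.4576, 0.3603, 0.1296]
tcp_rot [179.9989, 0.1221, 86.8982]
q [38.2614, 8.7666, 1.121, 82.4342, -0.0924, 131.3632]
wrist_force [-0.7939, -9.4948, 0.2965]
torque [-2.1053, 0.0689, 0.0169]
opening -0.0003
```

View pics/w25.png

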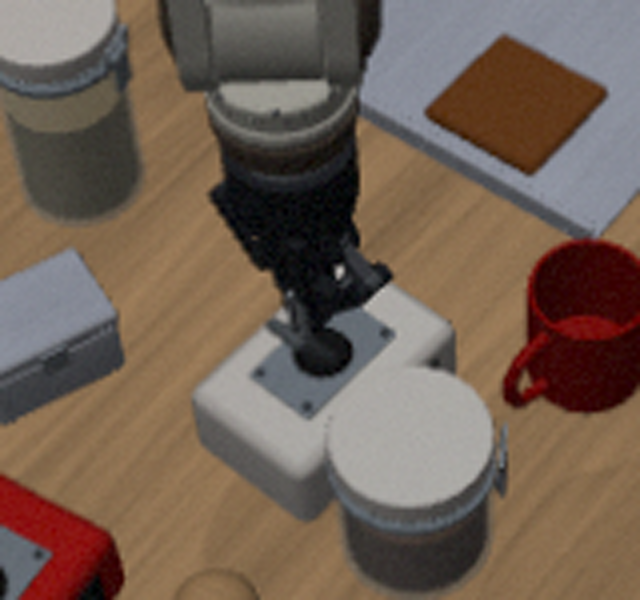

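View pics/wrist_25.png

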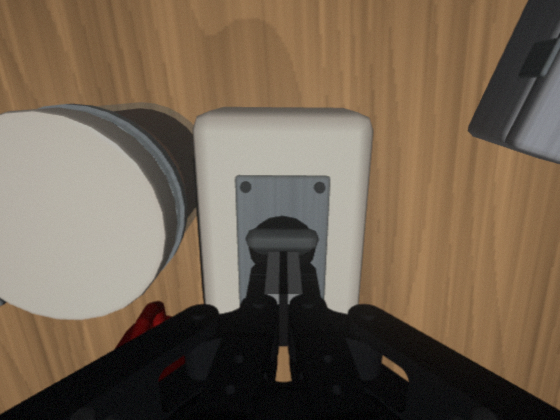

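apply_moves([
  [0,-0.5,0,0,0,0,1],
  [0,0,0,0,0,0,1],
  [0,0,0,0,0,0,1],
  [0,0,0,0,0,0,1],
  [0,0,0,0,0,0,1],
  [0,0,0,0,0,0,1],
  [0,0,0,0,0,0,1],
  [0,0,0,0,0,0,1],
  [0,-5,0,0,0,0,1],
  [0,-8,0,0,0,0,1],
  [0,-8,0,0,0,0,1],
  [0,-12,0,0,0,0,1],
  [0,-15,0,0,0,0,1],
  [0,-15,10,0,0,0,1],
  [0,-10,30,0,0,0,1],
  [0,0,30,0,0,0,1],
  [0,0,30,0,0,0,1],
  [0,0,0,0,0,0,1],
])

```text
time: 36.58
ee_pos: [0.4584, 0.2876, 0.2329]
tcp_rot: [179.8, -0.2, 86.9]
wrist_force: [-0.0, -0.2, 0.5]
opening: 0.0001
```

```bash
python3 snap.py 26 wrist side top
```

```text
time 36.575
ee_pos [0.4584, 0.2876, 0.2329]
tcp_rot [179.7819, -0.1582, 86.9035]
q [32.102, 3.1894, 6.4682, 93.0094, 0.0035, 125.1989]
wrist_force [-0.0149, -0.169, 0.4678]
torque [0.0667, -0.0209, -0.0089]
opening 0.0001
```

View pics/side_26.png

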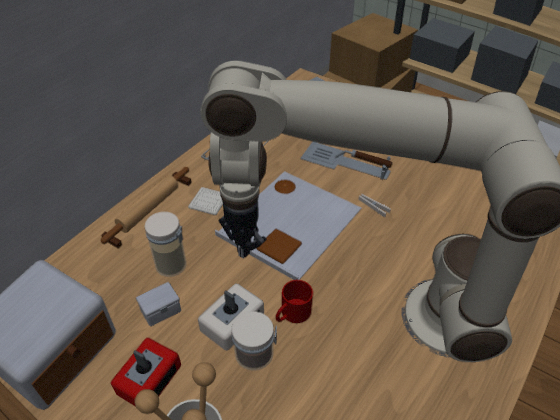

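View pics/top_26.png

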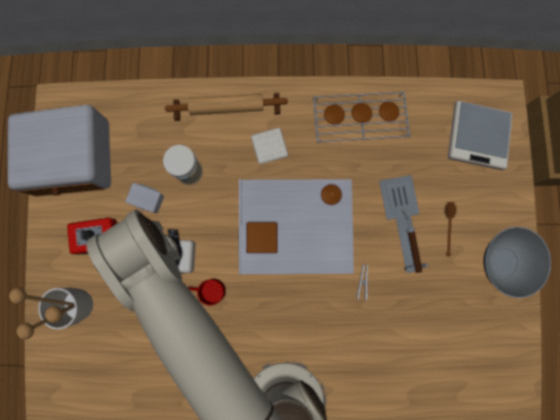

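View pics/wrist_26.png

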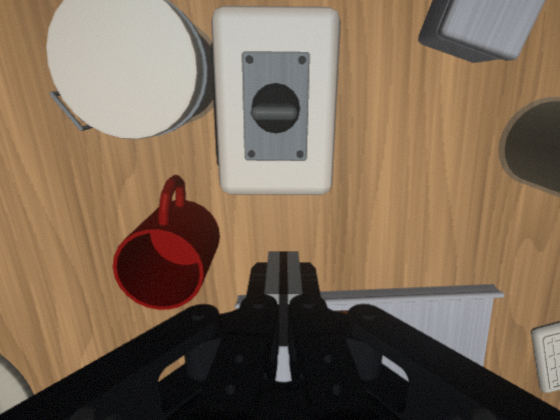

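```bash
python3 - <<'E'
from h import *
im=cv2.imread("pics/top_26.png"); hsv=cv2.cvtColor(im,cv2.COLOR_BGR2HSV)
m=((hsv[...,0]<16)&(hsv[...,1]>120)).astype(np.uint8); m[:,:242]=0;m[:,300:]=0;m[:205]=0;m[270:]=0
c=max(cv2.findContours(m,0,2)[0],key=cv2.contourArea); r=cv2.minAreaRect(c); print(r)
p=onplane("top",[r[0]],.010)*1000; print(p, p-[549.6,-41.2,0])
g=lambda pts:np.array(pts)
T=np.load("pics/wrist_21.npy")
p=onplane("wrist",[(281,135),(283,255)],.048,T)*1000; print(p.round(1)); d=p[0]-p[1]; print(np.degrees(np.arctan2(d[1],d[0])))
T=np.load("pics/wrist_1.npy")
E
```

```text
((261.5, 237.0), (28.0, 29.0), 90.0)
[[514.97265357  66.96634225  10.        ]] [[-34.62734643 108.16634225  10.        ]]
[[ 523.  -397.7   48. ]
 [ 401.  -418.6   48. ]]
9.741224240207409
```

```bash
python3 -c "
from workcell import *
print(get_obs()['time']); print(job_done())"
```

```text
36.725
the job is handed in; nothing more can be done
None
```

The gingerbread panel is turned over, the timer was started, the turner is back on its rest, and I handed the job in at 36.7 s of the 72 s allowed. The job reports no verdict, so the results below are from my own last checks.

- **Turning the panel:** I slid the turner's blade along the tray and pushed the panel against the lip until the blade went in under it. Then I raised it a little, moved it about 120 mm away from the robot, and tipped it over its lower edge, which stayed on the tray.
- **Panel at the end:** It lies flat with the plain side up. Its centre is about (-35, +108) mm from the tray's middle, inside the ±115 and ±140 mm limits. The gripper never came near it.
- **Turner:** After I let go, the wrist picture showed its blade flat on the base plate and its handle in the notch. The handle line was within about 2 mm of where I measured it before picking it up.
- **Timer:** I pushed the paddle left in small steps until the force rose to about 9.5 N, which I took as the stop. I held it there for about 1 s and backed off. The last wrist and side pictures show it upright again.
- **Everything else:** In the pictures the other objects stand where they were. I did not measure the bystanders' positions or the paddle angle in numbers.

No check failed. The measured sizes and positions agreed with the given ones to a few mm, except the panel's outline in the top camera, which came out about 7 mm small.

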